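# Rebuild the microscope illuminator's lens stack

## Task

Refit the optics of the microscope illuminator: take the old amber filter out of the holder on the pulled-out drawer and put it flat in the maroon discard dish, then build the new stack in the holder, flat and in this order: every black spacer that is laid out, the lens blank on top of them, and the brass retaining ring last. Then push the drawer fully home until it clicks in, and only then turn the lock knob clockwise past its click to its stop; leave the other things on the bench where they are.

Things in the scene. Friction and masses are not known exactly. Their poses are not given: they have to be found in the camera images.
- holder (a point): stack holder on the drawer: centre of the top of an aluminium pedestal (42 mm diameter, 25 mm tall, top 37 mm above the bench) where the stack is built; x points into the housing, z up. Four 8 mm guide pins stand on its diagonals, 31 mm from its axis, tops 45 mm above this point: a 50 mm disc goes down between them with 2 mm to spare; 36 mm gaps between pins on the x and y sides are for the fingers.
- drawer_front (a point): centre of the top edge of the drawer's white front panel (150 mm wide, 8 mm thick, top 56 mm above the bench), 51 mm from the holder's axis towards -x; axes as the holder's. The drawer's dark floor, 110 mm wide, lies 12 mm above the bench. The drawer moves when knocked.
- push_pad (a point): centre of the front face of the black push pad (80 mm wide, 36 mm tall, centre 36 mm above the bench) standing 44 mm out from the drawer's front panel; axes as the holder's: push it along +x.
- housing: the fixed white illuminator housing, 160 mm deep (x), 170 mm wide, 125 mm tall, open in front (-x) for the drawer, its back 30 mm tall; origin at the centre of its underside, x is the drawer's way in, z up. The drawer's push pad still stands 44 mm in front of it when home.
- drawer (a joint): the drawer: 0 m pulled out (the start), 0.130 m fully home at its stop. A spring ball adds about 4 N of resistance from 0.117 m and is crossed at 0.125 m, after which it draws the drawer home; the drawer's own friction is 2 N.
- knob_grip (a point): lock knob on the housing's top: a black upright bar 46 mm long (this frame's x), 14 mm thick (y) and 42 mm tall on a 48 mm round foot; this point is on the turning axis in the bar's middle, 161 mm above the bench, 24 mm above the foot's top and 18 mm below the bar's top. The frame turns with the knob.
- lock_knob (a joint): angle of the lock knob, rad, growing clockwise seen from above; it starts between 0 and 0.3 (unlocked); at 0 the bar lies along the drawer's way. The click begins to resist (about 0.1 N m) near 0.6, is crossed at 1.05, and springs on to the stop at 1.35 (locked).
- dish: the maroon open discard dish, fixed to the bench, 130 x 130 mm outside, walls 4 mm thick and 28 mm tall, floor 4 mm thick; origin at the centre of its underside, x and y along its sides.
- old_filter_center (a point): the old amber glass filter, at first lying on the holder's pedestal, a flat round disc 50 mm in diameter and 8 mm thick, lying on a flat face; this point is its centre, half-way up; z is its axis (it looks the same either way up). It is gripped by its rim.
- lens_center (a point): the lens blank, pale blue clear glass, a flat round disc 50 mm in diameter and 10 mm thick, lying on a flat face; this point is its centre, half-way up; z is its axis (it looks the same either way up). It is gripped by its rim.
- ring_center (a point): the retaining ring, brass, with a 30 mm hole, a flat round disc 50 mm in diameter and 8 mm thick, lying on a flat face; this point is its centre, half-way up; z is its axis (it looks the same either way up). It is gripped by its rim.
- spacer1_center (a point): a spacer, black plastic ring with a 22 mm hole; one, two or three spacers are laid out, all alike, a flat round disc 50 mm in diameter and 8 mm thick, lying on a flat face; this point is its centre, half-way up; z is its axis (it looks the same either way up). It is gripped by its rim.
- spacer2_center (a point): a spacer, black plastic ring with a 22 mm hole; one, two or three spacers are laid out, all alike, a flat round disc 50 mm in diameter and 8 mm thick, lying on a flat face; this point is its centre, half-way up; z is its axis (it looks the same either way up). It is gripped by its rim.
- spacer3_center (a point): a spacer, black plastic ring with a 22 mm hole; one, two or three spacers are laid out, all alike, a flat round disc 50 mm in diameter and 8 mm thick, lying on a flat face; this point is its centre, half-way up; z is its axis (it looks the same either way up). It is gripped by its rim.
- eyepiece: bystander: a spare eyepiece standing upright, black and steel, 31 mm in diameter, 42 mm tall, origin under its centre
- slide_box: bystander: closed maroon slide box 100 x 75 x 32 mm, origin under its centre
- brown_bottle: bystander: dark bottle 72 mm in diameter, 170 mm tall, origin under its centre
- white_jar: bystander: white jar 60 mm in diameter, 90 mm tall, origin under its centre
- lens_brush: bystander: brush 150 mm long lying flat
- petri: bystander: glass dish 84 mm in diameter, 16 mm tall, origin under its centre
Things that resemble listed ones, but are neither listed nor needed, are in the scene too. What is shaped like the dish but blue is not meant.

How it is judged:
By the outcome, as a careful person would: the job done as asked, in the order asked, and still so for the second after the job is handed in, with the robot touching nothing.
Of spacer1, spacer2, spacer3 only 1 to 3 are there at a start; the rules pass over those that are not, and their reading is None.
At some moment in a run one of spacer1, spacer2, spacer3, lens, ring may be knocked a few centimetres aside while the robot is not near it.
Once in a run the grip may slacken for a moment while it holds something.
It also fails if it takes over 210 s, if anything falls off the work surface, if the arm or the gripper's body presses on something with over 40 N, if the wrist force passes 120 N, or if a joint passes its speed limit or range.

## Robot

A 6-joint arm with a two-finger parallel gripper is mounted at the origin on the work surface. World frame = base frame: x ahead of the robot, y to its left, z up, the work surface at z = 0. Lengths are in m, angles in rad, forces in N, time in s.
With the tool pointing down it reaches from about 0.25 to 0.8 m from the base axis. Payload 8.5 kg.
Tool frame: the origin (TCP) lies between the finger pads; the fingertips stand ctrl.finger_overhang ahead of it and the grasp point (between the pads) lies 2 mm behind it (ctrl.finger_overhang is the distance from the TCP to the fingertips, in m); z points along the fingers, y is the line along which they close (so a half turn about z gives the same grasp; the last joint's range is limited). The gripper opens to 85 mm and grips with 20 to 120 N. Pads are 22 mm wide; open, the fingers measure 114 mm over their backs; the gripper's body (76 mm by 85 mm) begins 54 mm behind the grasp point. The pads swing forward as they close: fully open they stand 13 mm farther back than shut.
Start: joints at [0, 0.238, -0.013, 1.319, 0, 1.571], TCP at [0.525, -0, 0.248] pointing down, gripper open.
Joint ranges: [-2.66, 2.66], [-1.03, 1.9], [-1.14, 1.46], [-1.82, 2.27], [-1.45, 1.34], [-3.14, 3.14]. Speed limits (rad/s): [2.22, 2.22, 2.79, 3.14, 3.14, 3.14].

## Interface

Orientations are given as a rotation vector (axis times angle).
In Python, from bench import state, optics, workorder, ctrl gives the robot as it stands.
- The arm moves only by the tool arm_command, never from a script. Its argument "motion" is a list of rows, each an object of numbers: "x", "y", "z": the shift along the tool's x, y, z in mm; "yaw": the turn about the tool's z in rad; "gripper": the closure, from -1 (fully open) to 1 (shut), so that 0 is half open. A call has 1 to 8 rows; each row shifts and turns the commanded pose from where the row before left it, along the tool's axes as they then stand; what a row does not reach is not made up. A row lasts 1/12 s, in which the tool goes at most 41.7 mm and 7.16 degrees, less where a joint would pass 70% of its speed; a pose out of reach is approached as far as the arm can. A call is refused whole if a number of a shift passes 41.7 or a number of a turn 0.125, either way. A call with a gripper value outside its range is refused whole. The fingers move at their own pace and stop on an object; the grip force is fixed at half the most. Time passes only in rows, so rows that do not move let the fingers close. It gives the time, the measured TCP pose, the force, the opening and the grip force at its end, in the units of the state.
- state(): the state, without advancing time (a new reading comes with each control period).
- optics.grab_frame(name): name is "scene" or "side" or "wrist"; returns a dict with "img" (420x560x3 uint8, red, green, blue), "mtx" (3x3 intrinsics, pixels), "R" (3x3) and "t" (3): a world point X has camera coordinates R X + t. Camera axes: x right, y down, z forward; pixel columns grow to the right and rows downward; lengths in m; the calibration is good to about 2 mm. A picture is of the moment at which its call begins. There is no depth.
- workorder.finish_job(): hands the job in; it is judged then, once.
The state is a dict: "clock": time; "joints": joint angles; "joint_velocities": joint speeds; "tau": joint torques, N m; "position": TCP position; "orientation": TCP orientation; "force": force on the tool from outside, world axes, zero at the start; "ft_torque": the same for the moment, N m; "opening": finger opening in m; "gripper_force": force on a finger pad.
Only numpy, scipy, OpenCV 4.12 (cv2) and the standard library are available. Lean on these libraries where they do the work, as an engineer would, in place of code of your own. Each camera call takes 0.05 s, during which the arm holds its last target. There are 200 camera calls.

## Working session

There is one attempt and no reset: what is moved stays moved. The work goes in short steps, Python scripts to look and compute and a tool call to move; the robot and the scene stay as the last step left them, time stands still between calls to the robot, and variables do not carry over. Pictures are saved under pics/ and viewed, at most 14 in all, crops included, and the job is handed in when it is done.

Besides the shell and the picture viewer there is one more tool, called after "Request:" as name([rows], argument=value, ...), one row to a line, values as JSON. arm_command: Moves the arm, as the interface text tells. Its arguments: {"type":"object","properties":{"motion":{"type":"array"}},"required":["motion"]}

```bash
ls; mkdir -p pics; cat > h.py <<'E'
import numpy as np, cv2
from bench import state, optics, workorder, ctrl
def grab(n,save=None):
    f=optics.grab_frame(n)
    if save: cv2.imwrite(f'pics/{save}.png',cv2.cvtColor(f['img'],cv2.COLOR_RGB2BGR))
    return f
def ray(f,u,v,z):
    d=f['R'].T@np.linalg.inv(f['mtx'])@np.array([u,v,1.]); c=-f['R'].T@f['t']
    return c+d*(z-c[2])/d[2]
def proj(f,X):
    p=f['mtx']@(f['R']@np.array(X,float)+f['t']); return p[:2]/p[2]
E
python3 - <<'E'
from h import *
s=state(); print({k:np.round(v,3) for k,v in s.items()}, ctrl.finger_overhang)
a=grab('scene','scene0')
b=grab('side','side0')
for f in(a,b): print(np.round(-f['R'].T@f['t'],3),np.round(f['R'],2).tolist(),f['mtx'][0,0])
E
```

```text
pics
{'clock': np.float64(0.0), 'joints': array([-0.   ,  0.239, -0.014,  1.319,  0.   ,  1.571]), 'joint_velocities': array([-0.001, -0.   , -0.   ,  0.001, -0.   , -0.001]), 'tau': array([ 1.0000e-03, -5.3879e+01,  3.4644e+01,  1.8000e-02,  0.0000e+00,
        0.0000e+00]), 'position': array([ 0.525, -0.   ,  0.248]), 'orientation': array([-2.221e+00, -2.221e+00,  2.000e-03]), 'force': array([-0.284,  0.512,  0.016]), 'ft_torque': array([ 0.039,  0.052, -0.006]), 'gripper_force': np.float64(0.0), 'opening': np.float64(0.086)} 0.017
[1.077 0.491 0.808] [[-0.64, 0.77, -0.02], [0.53, 0.42, -0.74], [-0.56, -0.48, -0.67]] 405.95434457446294
[ 0.234 -1.153  0.879] [[0.97, -0.24, 0.02], [-0.1, -0.5, -0.86], [0.22, 0.83, -0.51]] 452.807156507261
```

View pics/scene0.png

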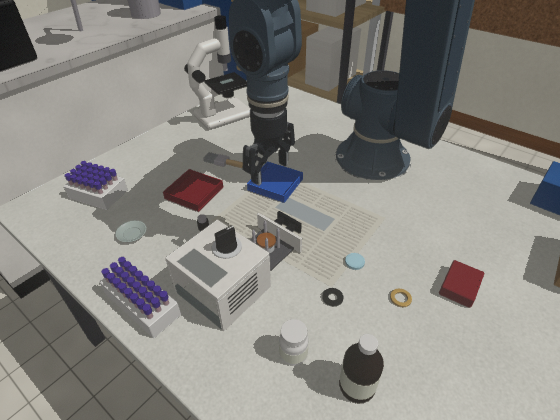

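View pics/side0.png

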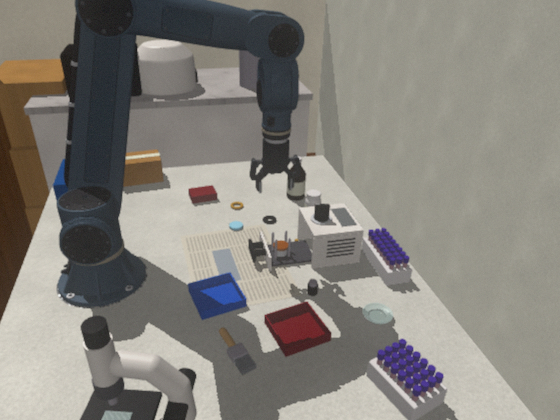

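The scene view shows the spacer at (333,297), lens (355,261), ring (401,297), filter (266,240), maroon dish (194,190) and knob (227,240). The side view shows them at (270,219), (236,226), (237,205), (281,245), (297,328) and (322,212).

Lookalikes:
- **Dish:** the blue dish at scene (275,181) and the slide box at (462,283).
- **Spacer:** the eyepiece at (203,222).
- **Lens:** the petri dish at (130,232).

I'll check the choices in one close crop.

```bash
python3 - <<'E'
from h import *
a=grab('scene');b=grab('side')
for n,p,q,z in [('spacer',(333,297),(270,219),.004),('lens',(355,261),(236,226),.005),('ring',(401,297),(237,205),.004),('filter',(266,240),(281,245),.041),('dishfloor',(194,190),(297,328),.010),('petri',(130,232),(378,314),.008),('knobtop',(227,235),(322,207),.17),('eyep',(203,217),(313,282),.042)]:
    print(n,np.round(ray(a,*p,z),3),np.round(ray(b,*q,z),3))
A=cv2.resize(a['img'][170:330,180:420],None,fx=3,fy=3,interpolation=cv2.INTER_CUBIC)
cv2.imwrite('pics/c1.png',A[:,:,::-1])
w=grab('wrist','w0')
A=cv2.resize(b['img'][170:360,180:400],None,fx=3,fy=3,interpolation=cv2.INTER_CUBIC)
cv2.imwrite('pics/c2.png',A[:,:,::-1])
print(np.round(-w['R'].T@w['t'],3),np.round(w['R'],2).tolist(),w['mtx'])
E
```

```text
spacer [0.564 0.219 0.004] [0.565 0.218 0.004]
lens [0.437 0.201 0.005] [0.436 0.195 0.005]
ring [0.463 0.343 0.004] [0.464 0.343 0.004]
filter [ 0.55  -0.002  0.041] [ 0.55  -0.002  0.041]
dishfloor [ 0.51  -0.333  0.01 ] [ 0.51  -0.333  0.01 ]
petri [ 0.742 -0.336  0.008] [ 0.742 -0.33   0.008]
knobtop [0.681 0.005 0.17 ] [ 0.677 -0.006  0.17 ]
eyep [ 0.595 -0.192  0.042] [ 0.594 -0.201  0.042]
[0.526 0.065 0.374] [[1.0, -0.0, -0.0], [-0.0, -0.97, 0.26], [-0.0, -0.26, -0.97]] [[326.39727778   0.         277.9716774 ]
 [  0.         326.39727778 208.49896378]
 [  0.           0.           1.        ]]
```

View pics/c1.png

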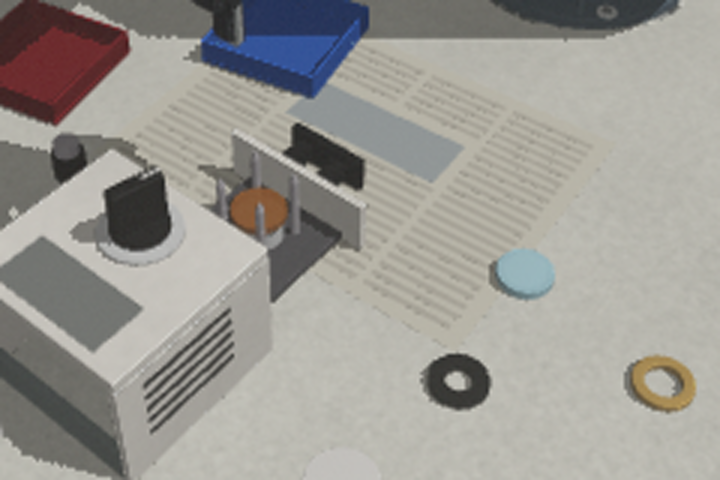

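View pics/w0.png

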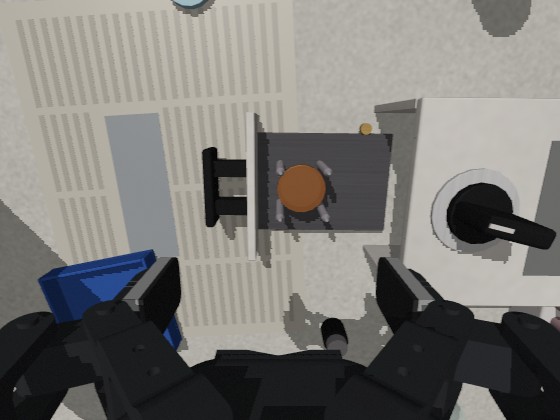

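The crop shows one spacer (458,380), the lens (525,272), the ring (662,382), the amber filter between its pins (260,210) and the maroon dish at top left. In the wrist view the filter is at (301,188), the push pad at (210,187) and the knob at (482,213). I'll turn so the fingers close along world y.

Request:
arm_command([
  {"yaw":-0.125},
  {"yaw":-0.125},
  {"yaw":-0.125},
  {"yaw":-0.125},
  {"yaw":-0.125},
  {"yaw":-0.125},
  {"yaw":-0.125},
  {"yaw":-0.125},
])

```text
schema error: expected keys x, y, z, yaw, gripper
```

Request:
arm_command([
  {"yaw":-0.125},
  {"yaw":-0.125},
  {"yaw":-0.125},
  {"yaw":-0.125},
  {"yaw":-0.071},
  {},
  {},
  {},
])

```text
schema error: expected keys x, y, z, yaw, gripper
```

```bash
python3 - <<'E'
from h import *
s=state(); print(s['joints'].round(3),s['position'].round(4),s['orientation'].round(3))
w=grab('wrist','w1'); print(np.round(-w['R'].T@w['t'],3),np.round(w['R'],2).tolist())
a=grab('scene');
A=cv2.resize(a['img'][160:340,160:460],None,fx=2.6,fy=2.6,interpolation=cv2.INTER_CUBIC)
cv2.imwrite('pics/c3.png',A[:,:,::-1])
E
```

```text
[-0.     0.238 -0.014  1.319  0.     1.571] [ 0.5248 -0.      0.248 ] [-2.221e+00 -2.221e+00  1.000e-03]
[0.526 0.065 0.374] [[1.0, -0.0, -0.0], [-0.0, -0.97, 0.26], [-0.0, -0.26, -0.97]]
```

View pics/w1.png

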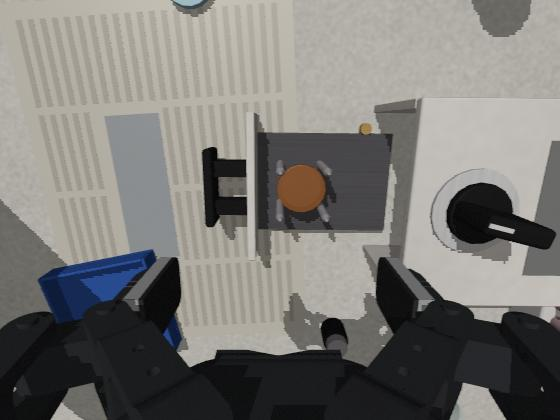

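The view hasn't changed because every row needs all five keys. Sending the turn again.

Request:
arm_command([
  {"x":0,"y":0,"z":0,"yaw":-0.125,"gripper":-1},
  {"x":0,"y":0,"z":0,"yaw":-0.125,"gripper":-1},
  {"x":0,"y":0,"z":0,"yaw":-0.125,"gripper":-1},
  {"x":0,"y":0,"z":0,"yaw":-0.125,"gripper":-1},
  {"x":0,"y":0,"z":0,"yaw":-0.125,"gripper":-1},
  {"x":0,"y":0,"z":0,"yaw":-0.125,"gripper":-1},
  {"x":0,"y":0,"z":0,"yaw":-0.125,"gripper":-1},
  {"x":0,"y":0,"z":0,"yaw":-0.125,"gripper":-1},
])

```text
clock: 1.02
position: [0.5249, -0.0, 0.2483]
orientation: [-0.875, -3.017, 0.0]
force: [-0.0, 0.0, -0.1]
opening: 0.0855
gripper_force: 0.0
```

Request:
arm_command([
  {"x":0,"y":0,"z":0,"yaw":-0.125,"gripper":-1},
  {"x":0,"y":0,"z":0,"yaw":-0.125,"gripper":-1},
  {"x":0,"y":0,"z":0,"yaw":-0.125,"gripper":-1},
  {"x":0,"y":0,"z":0,"yaw":-0.125,"gripper":-1},
  {"x":0,"y":0,"z":0,"yaw":-0.071,"gripper":-1},
  {"x":0,"y":0,"z":0,"yaw":0,"gripper":-1},
  {"x":0,"y":0,"z":0,"yaw":0,"gripper":-1},
  {"x":0,"y":0,"z":0,"yaw":0,"gripper":-1},
])

```text
clock: 1.68
position: [0.525, -0.0, 0.2483]
orientation: [-0.004, -3.142, -0.0]
force: [1.0, 0.2, -0.2]
opening: 0.0852
gripper_force: 0.0
```

```bash
python3 - <<'E'
from h import *
s=state(); print(s['joints'].round(3),s['position'].round(4),s['orientation'].round(3))
w=grab('wrist','w1'); print(np.round(-w['R'].T@w['t'],3),np.round(w['R'],2).tolist())
E
```

```text
[-0.     0.238 -0.014  1.319  0.     0.002] [ 0.525  -0.      0.2483] [-0.004 -3.142 -0.   ]
[ 0.461 -0.     0.374] [[0.0, 1.0, 0.0], [0.97, -0.0, 0.26], [0.26, -0.0, -0.97]]
```

View pics/w1.png

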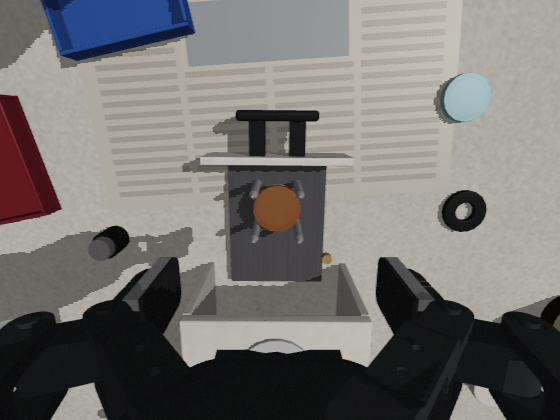

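Wrist view from above: filter at (277,208) between its pins, front panel at row 160, push pad at (278,116), lens (467,97), spacer (464,211), and the maroon dish at left. Now I'll measure.

```bash
cat >> h.py <<'E'
def blobs(img,kind,amin=60):
    h=cv2.cvtColor(img,cv2.COLOR_RGB2HSV)
    lo,hi={'amber':((6,130,70),(17,255,255)),'lens':((92,40,120),(108,160,255)),'brass':((15,90,110),(25,230,255)),'black':((0,0,0),(179,255,52)),'maroon':((168,120,30),(179,255,255))}[kind]
    m=cv2.inRange(h,lo,hi)
    if kind=='maroon': m|=cv2.inRange(h,(0,120,30),(4,255,255))
    if kind in('amber','brass','lens'): m=cv2.morphologyEx(m,cv2.MORPH_CLOSE,np.ones((5,5)))
    out=[]
    for c in cv2.findContours(m,cv2.RETR_EXTERNAL,cv2.CHAIN_APPROX_NONE)[0]:
        if cv2.contourArea(c)>amin and len(c)>5:
            e=cv2.fitEllipse(cv2.convexHull(c)) if len(cv2.convexHull(c))>5 else cv2.minAreaRect(c)
            out.append((round(cv2.contourArea(c)),np.round(e[0],1),np.round(e[1],1)))
    return sorted(out,key=lambda t:-t[0])
E
python3 - <<'E'
from h import *
w=grab('wrist');I=w['img']
for k,z in(('amber',.045),('lens',.010),('brass',.008),('black',.008)):
    for b in blobs(I,k,150)[:6]: print(k,b,ray(w,*b[1],z).round(4))
hsv=cv2.cvtColor(I,cv2.COLOR_RGB2HSV)
for p in((277,208),(467,97),(453,211),(20,150)): print(p,hsv[p[1],p[0]])
# drawer floor edges
g=cv2.cvtColor(I,cv2.COLOR_RGB2GRAY).astype(float)
for v in(185,200,215,230,245,260,270):
    r=np.diff(cv2.GaussianBlur(g,(3,3),0)[v]); l=215+r[215:245].argmin(); q=310+r[310:340].argmax()
    print(v,ray(w,l+.5,v,.012).round(4)[:2],ray(w,q+.5,v,.012).round(4)[:2])
A=cv2.resize(I[95:275,190:370],None,fx=3.3,fy=3.3,interpolation=cv2.INTER_CUBIC); cv2.imwrite('pics/c4.png',A[:,:,::-1])
E
```

```text
amber (1646, array([276.3, 208.1]), array([46.3, 47. ])) [ 0.5483 -0.0023  0.045 ]
lens (754, array([466.1,  97. ]), array([43.4, 49.7])) [0.4367 0.1988 0.01  ]
black (50882, array([289.8, 366.9]), array([236.7, 623.2])) [0.7775 0.0145 0.008 ]
black (1794, array([277.2, 132. ]), array([ 52. , 115.3])) [ 0.4721 -0.0012  0.008 ]
black (1345, array([463.5, 210.5]), array([39.8, 44.6])) [0.5618 0.2151 0.008 ]
black (590, array([241.8, 207.5]), array([31.9, 55.4])) [ 0.5573 -0.0425  0.008 ]
black (447, array([109.4, 242.1]), array([27.9, 40.9])) [ 0.5994 -0.2019  0.008 ]
black (415, array([276.6, 167.5]), array([14.2, 99.4])) [ 0.511 -0.002  0.008]
(277, 208) [ 13 162 124]
(467, 97) [ 96  39 196]
(453, 211) [ 0  0 24]
(20, 150) [177 202  72]
185 [ 0.5299 -0.0618] [0.5303 0.053 ]
200 [ 0.5473 -0.0627] [0.5477 0.0525]
215 [ 0.5651 -0.0623] [0.5655 0.0519]
230 [ 0.5834 -0.0573] [0.5837 0.0514]
245 [ 0.6021 -0.0628] [0.6025 0.052 ]
260 [ 0.6212 -0.0625] [0.6216 0.0514]
270 [ 0.6343 -0.0631] [0.6347 0.0518]
```

View pics/c4.png

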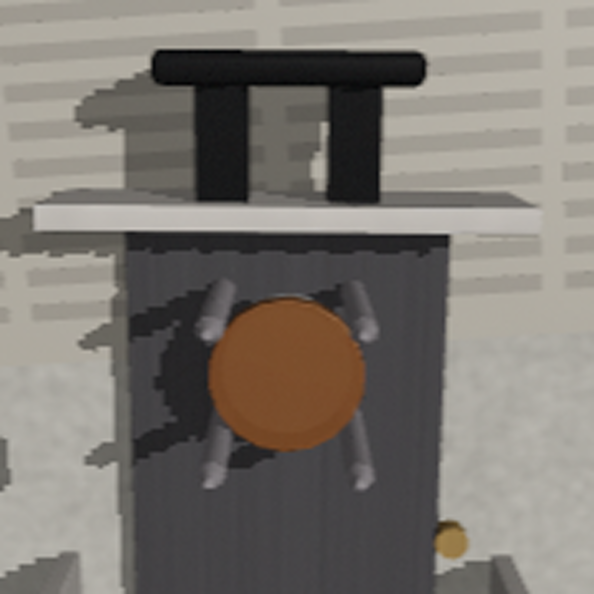

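The crop shows pin tops at (209,330), (367,330), (361,478) and (214,478), with the filter centred at (287,375).

```bash
python3 - <<'E'
from h import *
w=grab('wrist')
P=[ray(w,u/3.3+190,v/3.3+95,.082)[:2] for u,v in((209,330),(367,330),(361,478),(214,478))]
P=np.array(P);print(P.round(4),P.mean(0).round(4))
d=(P[3]+P[2]-P[0]-P[1]);print('yaw',np.arctan2(d[1],d[0]), 'yaw y',P[1]-P[0],P[2]-P[3])
a=grab('scene'); b=grab('side')
for n,f in(('sc',a),('si',b)):
  for k,z in(('amber',.045),('lens',.010),('brass',.008)):
    for q in blobs(f['img'],k,40)[:3]: print(n,k,q,ray(f,*q[1],z).round(4))
  h=f['img']
# holder corners of dish in side view: maroon blobs
  for q in blobs(f['img'],'maroon',200)[:3]: print(n,'maroon',q,ray(f,*q[1],.02).round(3))
E
```

```text
[[ 0.5259 -0.0231]
 [ 0.5261  0.0208]
 [ 0.5697  0.0197]
 [ 0.5696 -0.0226]] [ 0.5478 -0.0013]
yaw -0.006659232045527966 yaw y [0.000128   0.04384617] [0.00012684 0.04233551]
sc amber (378, array([533.7, 139.7]), array([17.2, 64. ])) [-0.3627  0.3988  0.045 ]
sc amber (181, array([265.8, 239.3]), array([13.6, 18.8])) [ 0.5513 -0.0011  0.045 ]
sc amber (76, array([470. , 115.8]), array([15.7, 40.8])) [-0.3879  0.1741  0.045 ]
sc lens (230, array([555.7, 173.1]), array([23.7, 26.3])) [-0.2683  0.5025  0.01  ]
sc lens (206, array([354.7, 260.5]), array([14.7, 19.2])) [0.4404 0.2011 0.01  ]
sc brass (265, array([400.9, 297.1]), array([16.5, 21.9])) [0.4663 0.3436 0.008 ]
sc maroon (948, array([463.4, 281.2]), array([38.2, 43.3])) [0.34 0.44 0.02]
sc maroon (706, array([194.3, 194.7]), array([31.2, 59.7])) [ 0.531 -0.305  0.02 ]
si amber (5111, array([ 32. , 122.1]), array([ 66.6, 200.6])) [-0.4432  1.3333  0.045 ]
si amber (236, array([141.1, 157.1]), array([13.3, 44.2])) [0.1086 0.7758 0.045 ]
si amber (60, array([280.5, 245. ]), array([ 8.6, 13.4])) [ 0.5468 -0.0068  0.045 ]
si lens (78, array([235.6, 225.1]), array([ 8.4, 13.1])) [0.434  0.1933 0.01  ]
si brass (1376, array([29.8, 71.3]), array([27.1, 83.9])) [-0.7128  2.6018  0.008 ]
si brass (350, array([141.8, 157.1]), array([15.7, 40. ])) [0.1062 0.8608 0.008 ]
si brass (55, array([236.4, 205.1]), array([ 6.8, 11.5])) [0.4605 0.336  0.008 ]
si maroon (1388, array([295.7, 326.6]), array([51.2, 67.5])) [ 0.505 -0.337  0.02 ]
```

Request:
arm_command([
  {"x":-23,"y":-1.5,"z":0,"yaw":0.006,"gripper":-1},
  {"x":0,"y":0,"z":30,"yaw":0,"gripper":-1},
  {"x":0,"y":0,"z":30,"yaw":0,"gripper":-1},
  {"x":0,"y":0,"z":30,"yaw":0,"gripper":-1},
  {"x":0,"y":0,"z":30,"yaw":0,"gripper":-1},
  {"x":0,"y":0,"z":20,"yaw":0,"gripper":-1},
  {"x":0,"y":0,"z":10,"yaw":0,"gripper":-1},
  {"x":0,"y":0,"z":0,"yaw":0,"gripper":-1},
])

```text
clock: 2.6
position: [0.5466, -0.0015, 0.0963]
orientation: [-0.01, -3.138, -0.0]
force: [0.2, 0.3, -0.6]
opening: 0.0853
gripper_force: 0.0
```

```bash
python3 - <<'E'
from h import *
s=state(); print(s['position'].round(4),ctrl.finger_overhang)
w=grab('wrist','w2')
P=np.array([.548,-.0015,.082]); 
for dx in(-.0219,.0219):
  for dy in(-.0219,.0219): print(proj(w,P+[dx,dy,0]).round(1))
E
```

```text
[ 0.5466 -0.0015  0.0963] 0.017
[230.2 222.6]
[327.7 221.9]
[234.2 309.1]
[324.8 308.5]
```

View pics/w2.png

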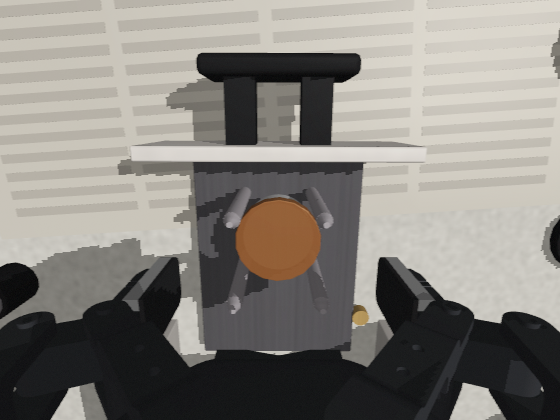

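The pins sit at (233,221), (326,221), (235,307) and (322,308), within about 1 px of prediction. The filter is centred at (278,240). Descending and gripping.

Request:
arm_command([
  {"x":-1,"y":0,"z":20,"yaw":0,"gripper":-1},
  {"x":0,"y":0,"z":15,"yaw":0,"gripper":-1},
  {"x":0,"y":0,"z":8,"yaw":0,"gripper":-1},
  {"x":0,"y":0,"z":0,"yaw":0,"gripper":0},
  {"x":0,"y":0,"z":0,"yaw":0,"gripper":1},
  {"x":0,"y":0,"z":0,"yaw":0,"gripper":1},
  {"x":0,"y":0,"z":0,"yaw":0,"gripper":1},
  {"x":0,"y":0,"z":0,"yaw":0,"gripper":1},
])

```text
clock: 3.32
position: [0.5503, -0.0015, 0.0574]
orientation: [0.009, 3.138, 0.0]
force: [-0.4, 0.4, 8.3]
opening: 0.0456
gripper_force: 59.9
```

Request:
arm_command([
  {"x":0,"y":0,"z":0,"yaw":0,"gripper":1},
  {"x":0,"y":0,"z":0,"yaw":0,"gripper":1},
  {"x":0,"y":0,"z":0,"yaw":0,"gripper":1},
  {"x":0,"y":0,"z":0,"yaw":0,"gripper":1},
])

```text
clock: 3.65
position: [0.5503, -0.0015, 0.0574]
orientation: [0.009, 3.138, -0.0]
force: [-0.2, 0.4, 8.5]
opening: 0.0456
gripper_force: 60.0
```

```bash
python3 - <<'E'
from h import *
s=state(); print(s['position'].round(4),s['opening'],ctrl.finger_overhang)
w=grab('wrist','w3'); b=grab('side')
A=cv2.resize(b['img'][190:290,220:360],None,fx=2.8,fy=2.8,interpolation=cv2.INTER_CUBIC)
B=w['img'][140:420,80:480]
cv2.imwrite('pics/c5.png',np.hstack([A,B])[:,:,::-1])
E
```

```text
[ 0.5503 -0.0015  0.0574] 0.04561384006485704 0.017
```

View pics/c5.png

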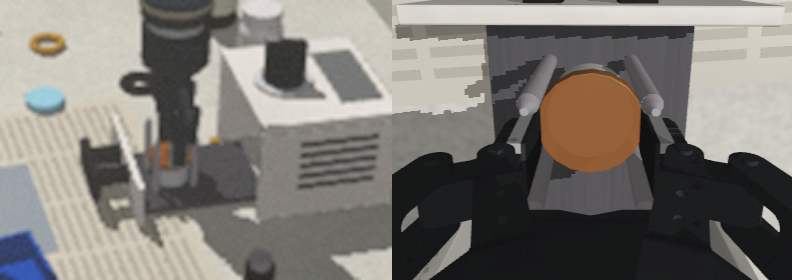

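The filter sits square between the pads (crop, around (590,122)). Lifting to check.

Request:
arm_command([
  {"x":0,"y":0,"z":-10,"yaw":0,"gripper":1},
  {"x":0,"y":0,"z":-15,"yaw":0,"gripper":1},
  {"x":0,"y":0,"z":-25,"yaw":0,"gripper":1},
  {"x":0,"y":0,"z":-30,"yaw":0,"gripper":1},
  {"x":0,"y":0,"z":-30,"yaw":0,"gripper":1},
  {"x":0,"y":0,"z":0,"yaw":0,"gripper":1},
  {"x":0,"y":0,"z":0,"yaw":0,"gripper":1},
])

```text
clock: 4.33
position: [0.5503, -0.0015, 0.1681]
orientation: [0.009, 3.137, 0.0]
force: [0.3, -0.1, -0.5]
opening: 0.0457
gripper_force: 61.4
```

```bash
python3 - <<'E'
from h import *
s=state(); print(s['position'].round(4),s['opening'],s['force'].round(2))
w=grab('wrist','w4'); b=grab('side');a=grab('scene')
print(blobs(w['img'],'amber',200)[:2])
A=cv2.resize(b['img'][150:290,210:330],None,fx=3,fy=3,interpolation=cv2.INTER_CUBIC)
C=w['img'][:,80:480]
cv2.imwrite('pics/c6.png',np.hstack([A,C])[:,:,::-1])
# dish corners
for n,f in(('sc',a),('si',b)):
  h=cv2.cvtColor(f['img'],cv2.COLOR_RGB2HSV); m=cv2.inRange(h,(165,100,25),(179,255,255))|cv2.inRange(h,(0,120,25),(4,255,255))
  m=cv2.morphologyEx(m,cv2.MORPH_CLOSE,np.ones((7,7)))
  for c in cv2.findContours(m,cv2.RETR_EXTERNAL,cv2.CHAIN_APPROX_SIMPLE)[0]:
    if cv2.contourArea(c)>500:
      q=cv2.approxPolyDP(cv2.convexHull(c),5,True)[:,0]; print(n,[(p.tolist(),ray(f,*p,.028)[:2].round(3).tolist(),ray(f,*p,0)[:2].round(3).tolist()) for p in q])
E
```

```text
[ 0.5503 -0.0015  0.1681] 0.0456653085488442 [ 0.3  -0.05 -0.54]
[(8188, array([278.1, 260.5]), array([102.6, 104.8]))]
sc [([454, 261], [0.302, 0.399], [0.274, 0.395]), ([483, 272], [0.291, 0.466], [0.263, 0.465]), ([473, 300], [0.386, 0.477], [0.361, 0.476]), ([442, 286], [0.393, 0.407], [0.368, 0.404])]
sc [([188, 170], [0.467, -0.405], [0.445, -0.437]), ([222, 183], [0.446, -0.272], [0.423, -0.3]), ([198, 210], [0.575, -0.238], [0.557, -0.264]), ([164, 192], [0.585, -0.378], [0.568, -0.409])]
si [([306, 302], [0.555, -0.262], [0.566, -0.233]), ([329, 339], [0.572, -0.404], [0.583, -0.379]), ([285, 355], [0.452, -0.429], [0.459, -0.405]), ([265, 315], [0.434, -0.287], [0.441, -0.258])]
```

View pics/c6.png

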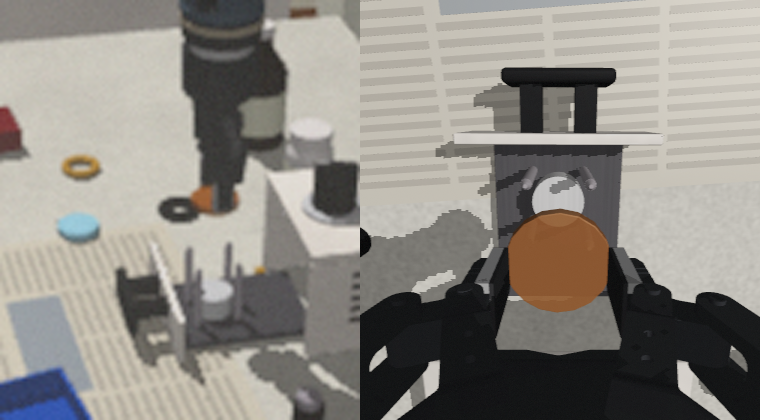

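The filter is held flat, centred at wrist (278,260), and the pedestal is bare. The dish centre is about (0.510, -0.334). Carrying the filter over.

Request:
arm_command([
  {"x":0,"y":-20,"z":0,"yaw":0,"gripper":1},
  {"x":5,"y":-35,"z":0,"yaw":0,"gripper":1},
  {"x":5,"y":-35,"z":0,"yaw":0,"gripper":1},
  {"x":5,"y":-35,"z":0,"yaw":0,"gripper":1},
  {"x":5,"y":-35,"z":0,"yaw":0,"gripper":1},
  {"x":5,"y":-35,"z":0,"yaw":0,"gripper":1},
  {"x":5,"y":-35,"z":0,"yaw":0,"gripper":1},
  {"x":5,"y":-35,"z":0,"yaw":0,"gripper":1},
])

```text
clock: 5.15
position: [0.5112, -0.2676, 0.1641]
orientation: [-0.009, -3.14, -0.002]
force: [0.6, -0.3, -1.0]
opening: 0.0451
gripper_force: 61.4
```

Request:
arm_command([
  {"x":5,"y":-35,"z":0,"yaw":0,"gripper":1},
  {"x":0,"y":-22,"z":0,"yaw":0,"gripper":1},
  {"x":0,"y":-10,"z":20,"yaw":0,"gripper":1},
  {"x":0,"y":0,"z":30,"yaw":0,"gripper":1},
  {"x":0,"y":0,"z":30,"yaw":0,"gripper":1},
  {"x":0,"y":0,"z":0,"yaw":0,"gripper":1},
  {"x":0,"y":0,"z":0,"yaw":0,"gripper":1},
])

```text
clock: 5.73
position: [0.5054, -0.3323, 0.0834]
orientation: [-0.009, -3.137, -0.005]
force: [1.1, 0.2, -0.3]
opening: 0.0453
gripper_force: 61.5
```

```bash
python3 - <<'E'
from h import *
s=state(); print(s['position'].round(4),s['opening'],s['joints'].round(2))
w=grab('wrist','w5'); a=grab('scene')
A=cv2.resize(a['img'][140:240,140:260],None,fx=3.5,fy=3.5,interpolation=cv2.INTER_CUBIC)
cv2.imwrite('pics/c7.png',np.hstack([cv2.resize(A,(380,350)),w['img'][70:420,70:490]])[:,:,::-1])
E
```

```text
[ 0.5054 -0.3323  0.0834] 0.04530637995249996 [-0.58  0.47 -0.1   1.01 -0.   -0.58]
```

View pics/c7.png

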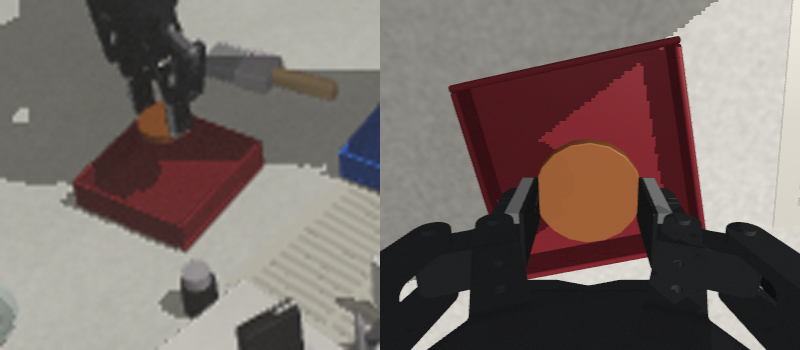

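The filter is over the maroon dish at crop (588,192). Lowering and releasing.

Request:
arm_command([
  {"x":0,"y":0,"z":20,"yaw":0,"gripper":1},
  {"x":0,"y":0,"z":20,"yaw":0,"gripper":1},
  {"x":0,"y":0,"z":11,"yaw":0,"gripper":1},
  {"x":0,"y":0,"z":6,"yaw":0,"gripper":1},
  {"x":0,"y":0,"z":0,"yaw":0,"gripper":1},
  {"x":0,"y":0,"z":0,"yaw":0,"gripper":1},
])

```text
clock: 6.33
position: [0.5075, -0.3335, 0.0292]
orientation: [0.009, 3.141, -0.001]
force: [0.7, -0.5, 0.0]
opening: 0.0457
gripper_force: 61.5
```

Request:
arm_command([
  {"x":0,"y":0,"z":0,"yaw":0,"gripper":0.0},
  {"x":0,"y":0,"z":0,"yaw":0,"gripper":-0.3},
  {"x":0,"y":0,"z":0,"yaw":0,"gripper":-0.5},
  {"x":0,"y":0,"z":0,"yaw":0,"gripper":-0.5},
  {"x":0,"y":0,"z":0,"yaw":0,"gripper":-0.5},
])

```text
clock: 6.75
position: [0.5072, -0.3334, 0.0286]
orientation: [0.009, 3.141, -0.0]
force: [0.5, -0.6, 0.4]
opening: 0.0636
gripper_force: 0.0
```

Request:
arm_command([
  {"x":0,"y":0,"z":-20,"yaw":0,"gripper":-0.5},
  {"x":0,"y":0,"z":-40,"yaw":0,"gripper":-0.5},
  {"x":0,"y":0,"z":-40,"yaw":0,"gripper":-1},
  {"x":0,"y":0,"z":-40,"yaw":0,"gripper":-1},
  {"x":0,"y":30,"z":0,"yaw":0,"gripper":-1},
  {"x":0,"y":40,"z":0,"yaw":0,"gripper":-1},
  {"x":0,"y":40,"z":0,"yaw":0,"gripper":-1},
  {"x":0,"y":40,"z":0,"yaw":0,"gripper":-1},
])

```text
clock: 7.42
position: [0.5076, -0.1821, 0.1686]
orientation: [0.011, 3.141, -0.0]
force: [-0.2, -0.1, 0.4]
opening: 0.0853
gripper_force: 0.0
```

```bash
python3 - <<'E'
from h import *
s=state(); print(s['position'].round(4),s['opening'])
a=grab('scene');b=grab('side');w=grab('wrist')
for n,f,z in(('sc',a,.012),('si',b,.012),('wr',w,.012)):
    print(n,[(q,ray(f,*q[1],z).round(3)) for q in blobs(f['img'],'amber',40)[:4]])
    for k,zz in(('lens',.01),('brass',.008)):
      print(n,k,[(q[0],q[1],ray(f,*q[1],zz).round(4)) for q in blobs(f['img'],k,40)[:4]])
    print(n,'black',[(q,p) for q in blobs(f['img'],'black',40) for p in [ray(f,*q[1],.008).round(3)] if abs(p[0]-.565)<.05 and abs(p[1]-.217)<.05])
E
```

```text
[ 0.5076 -0.1821  0.1686] 0.08529045508675526
sc [((392, array([531.3, 139.9]), array([14.2, 77.6])), array([-0.418,  0.389,  0.012])), ((136, array([194.1, 190. ]), array([11.9, 16.2])), array([ 0.511, -0.33 ,  0.012])), ((77, array([458.6, 116.4]), array([10.1, 26.3])), array([-0.42 ,  0.128,  0.012]))]
sc lens [(228, array([555.9, 173.2]), array([-0.2682,  0.5031,  0.01  ])), (208, array([354.7, 260.6]), array([0.4407, 0.2013, 0.01  ]))]
sc brass [(265, array([400.9, 297.1]), array([0.4663, 0.3436, 0.008 ]))]
sc black []
si [((5348, array([ 31.6, 124.8]), array([ 68.1, 201.7])), array([-0.463,  1.388,  0.012])), ((220, array([295.5, 328.8]), array([15.8, 19.1])), array([ 0.504, -0.337,  0.012])), ((107, array([  6.1, 251.5]), array([ 7.8, 44.3])), array([-0.304,  0.186,  0.012])), ((46, array([153.4, 155.8]), array([12.3, 13.7])), array([0.159, 0.856, 0.012]))]
si lens [(80, array([235.6, 225.2]), array([0.4339, 0.1927, 0.01  ]))]
si brass [(1377, array([29.5, 71.4]), array([-0.7143,  2.599 ,  0.008 ])), (112, array([153.4, 155.6]), array([0.1583, 0.8681, 0.008 ])), (70, array([225.8, 337.3]), array([ 0.3238, -0.323 ,  0.008 ])), (55, array([236.4, 205.1]), array([0.4605, 0.336 , 0.008 ]))]
si black []
wr [((2480, array([104.4, 194.9]), array([53.9, 60.3])), array([ 0.506, -0.332,  0.012]))]
wr lens []
wr brass [(64, array([518.9, 306.6]), array([0.6209, 0.0592, 0.008 ]))]
wr black []
```

The filter lies flat at the dish centre, and both cameras agree on about (0.508, -0.333). Next, above the spacer.

Request:
arm_command([
  {"x":0,"y":40,"z":0,"yaw":0,"gripper":-1},
  {"x":0,"y":40,"z":0,"yaw":0,"gripper":-1},
  {"x":0,"y":40,"z":0,"yaw":0,"gripper":-1},
  {"x":0,"y":40,"z":0,"yaw":0,"gripper":-1},
  {"x":0,"y":40,"z":0,"yaw":0,"gripper":-1},
  {"x":0,"y":40,"z":0,"yaw":0,"gripper":-1},
  {"x":-10,"y":40,"z":0,"yaw":0,"gripper":-1},
  {"x":-15,"y":40,"z":0,"yaw":0,"gripper":-1},
])

```text
clock: 8.23
position: [0.5341, 0.1367, 0.1687]
orientation: [0.01, 3.141, -0.0]
force: [1.0, -0.9, -0.0]
opening: 0.0852
gripper_force: 0.0
```

Request:
arm_command([
  {"x":-10,"y":40,"z":10,"yaw":0,"gripper":-1},
  {"x":-10,"y":35,"z":20,"yaw":0,"gripper":-1},
  {"x":-5,"y":5,"z":30,"yaw":0,"gripper":-1},
  {"x":0,"y":0,"z":0,"yaw":0,"gripper":-1},
  {"x":0,"y":0,"z":0,"yaw":0,"gripper":-1},
])

```text
clock: 8.65
position: [0.559, 0.214, 0.107]
orientation: [-0.009, -3.138, 0.003]
force: [0.6, 0.1, 0.5]
opening: 0.0854
gripper_force: 0.0
```

```bash
cat >> h.py <<'E'
def meas(kind,ztop,near=None):
    s=state();w=grab('wrist')
    print('tcp',s['position'].round(4),'ori',s['orientation'].round(3),'open',round(s['opening'],4))
    for q in blobs(w['img'],kind,300)[:6]: print(q,ray(w,*q[1],ztop).round(4))
    return w
E
python3 - <<'E'
from h import *
w=meas('black',.008); cv2.imwrite('pics/w8.png',w['img'][:,:,::-1])
E
```

```text
tcp [0.559 0.214 0.107] ori [-9.000e-03 -3.138e+00  3.000e-03] open 0.0854
(56018, array([-102.6,  256.8]), array([ 284.3, 1419.4])) [ 0.5896 -0.0696  0.008 ]
(3421, array([283.3, 217.8]), array([66.4, 67.4])) [0.5613 0.217  0.008 ]
```

View pics/w8.png

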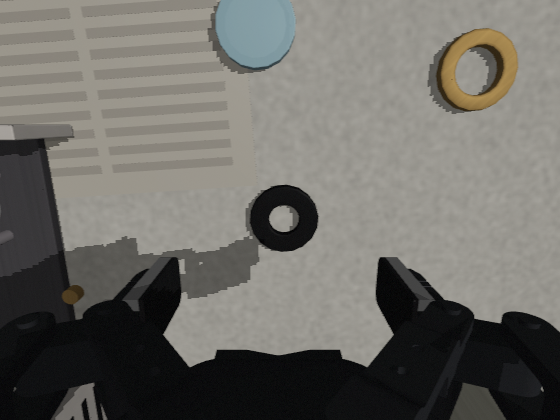

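The spacer is at (283,218), giving (0.5613, 0.217). The lens (255,25) and ring (478,70) are nearby but clear. Descending.

Request:
arm_command([
  {"x":-2.5,"y":3,"z":20,"yaw":0,"gripper":-1},
  {"x":0,"y":0,"z":25,"yaw":0,"gripper":-1},
  {"x":0,"y":0,"z":25,"yaw":0,"gripper":-1},
  {"x":0,"y":0,"z":15,"yaw":0,"gripper":-1},
  {"x":0,"y":0,"z":0,"yaw":0,"gripper":-1},
  {"x":0,"y":0,"z":0,"yaw":0,"gripper":-1},
])

```text
clock: 9.2
position: [0.5627, 0.2166, 0.0248]
orientation: [0.012, 3.141, 0.0]
force: [-0.6, 0.1, 0.1]
opening: 0.0852
gripper_force: 0.0
```

Request:
arm_command([
  {"x":0,"y":0,"z":0,"yaw":0,"gripper":0},
  {"x":0,"y":0,"z":0,"yaw":0,"gripper":1},
  {"x":0,"y":0,"z":0,"yaw":0,"gripper":1},
  {"x":0,"y":0,"z":0,"yaw":0,"gripper":1},
  {"x":0,"y":0,"z":0,"yaw":0,"gripper":1},
  {"x":0,"y":0,"z":0,"yaw":0,"gripper":1},
])

```text
clock: 9.7
position: [0.5635, 0.2181, 0.0254]
orientation: [0.009, 3.138, 0.001]
force: [0.1, -1.5, 12.1]
opening: 0.0124
gripper_force: 5.7
```

```bash
python3 - <<'E'
from h import *
w=meas('black',.008); cv2.imwrite('pics/w9.png',w['img'][:,:,::-1])
E
```

```text
tcp [0.5635 0.2181 0.0254] ori [9.000e-03 3.138e+00 1.000e-03] open 0.0124
(64032, array([278.8, 403.2]), array([387.8, 561.6])) [0.6466 0.2174 0.008 ]
```

The fingers closed above the disc. The 17 mm overhang applies when shut, so at 50 mm it is about 14 mm. I'll open, rise and look again.

Request:
arm_command([
  {"x":0,"y":0,"z":-20,"yaw":0,"gripper":-1},
  {"x":0,"y":0,"z":-30,"yaw":0,"gripper":-1},
  {"x":0,"y":0,"z":-25,"yaw":0,"gripper":-1},
  {"x":0,"y":0,"z":0,"yaw":0,"gripper":-1},
  {"x":0,"y":0,"z":0,"yaw":0,"gripper":-1},
  {"x":0,"y":0,"z":0,"yaw":0,"gripper":-1},
])

```text
clock: 10.25
position: [0.5619, 0.2177, 0.0983]
orientation: [-0.009, -3.141, 0.0]
force: [-0.5, 0.1, -0.7]
opening: 0.0763
gripper_force: 0.0
```

```bash
python3 - <<'E'
from h import *
w=meas('black',.008)
E
```

```text
tcp [0.5619 0.2177 0.0983] ori [-0.009 -3.141  0.   ] open 0.0763
(55808, array([-214.9,  233.1]), array([ 293.6, 1634.1])) [ 0.5707 -0.1271  0.008 ]
(3710, array([277.9, 216.7]), array([69. , 70.3])) [0.5612 0.2171 0.008 ]
```

The disc hasn't moved. Going deeper, to a TCP height of about 0.0165.

Request:
arm_command([
  {"x":0,"y":-0.5,"z":25,"yaw":0,"gripper":-1},
  {"x":0,"y":0,"z":25,"yaw":0,"gripper":-1},
  {"x":0,"y":0,"z":20,"yaw":0,"gripper":-1},
  {"x":0,"y":0,"z":11,"yaw":0,"gripper":-1},
  {"x":0,"y":0,"z":0,"yaw":0,"gripper":-1},
  {"x":0,"y":0,"z":0,"yaw":0,"gripper":-1},
])

```text
clock: 10.8
position: [0.5616, 0.217, 0.0168]
orientation: [-0.009, -3.14, 0.001]
force: [0.1, 0.2, 0.8]
opening: 0.0852
gripper_force: 0.0
```

Request:
arm_command([
  {"x":0,"y":0,"z":0,"yaw":0,"gripper":0.1},
  {"x":0,"y":0,"z":0,"yaw":0,"gripper":0.1},
  {"x":0,"y":0,"z":0,"yaw":0,"gripper":1},
  {"x":0,"y":0,"z":0,"yaw":0,"gripper":1},
  {"x":0,"y":0,"z":0,"yaw":0,"gripper":1},
  {"x":0,"y":0,"z":0,"yaw":0,"gripper":1},
])

```text
clock: 11.3
position: [0.5629, 0.2175, 0.0193]
orientation: [0.009, 3.139, 0.001]
force: [-1.4, -1.0, 9.7]
opening: 0.047
gripper_force: 59.8
```

The grip is shallow (0.047). Regripping 4 mm lower.

Request:
arm_command([
  {"x":0,"y":0,"z":0,"yaw":0,"gripper":-0.4},
  {"x":0,"y":0,"z":0,"yaw":0,"gripper":-0.4},
  {"x":0,"y":0,"z":4,"yaw":0,"gripper":-0.4},
  {"x":0,"y":0,"z":0,"yaw":0,"gripper":0},
  {"x":0,"y":0,"z":0,"yaw":0,"gripper":1},
  {"x":0,"y":0,"z":0,"yaw":0,"gripper":1},
  {"x":0,"y":0,"z":0,"yaw":0,"gripper":1},
  {"x":0,"y":0,"z":0,"yaw":0,"gripper":1},
])

```text
clock: 11.97
position: [0.563, 0.2174, 0.0146]
orientation: [0.009, 3.14, 0.001]
force: [-1.2, -0.7, 12.6]
opening: 0.0469
gripper_force: 64.9
```

```bash
python3 - <<'E'
from h import *
s=state(); w=grab('wrist','w10')
print(s['position'].round(4),s['force'].round(1),s['opening'])
E
```

```text
[0.563  0.2174 0.0146] [-1.2 -0.7 12.6] 0.046882844419330945
```

View pics/w10.png

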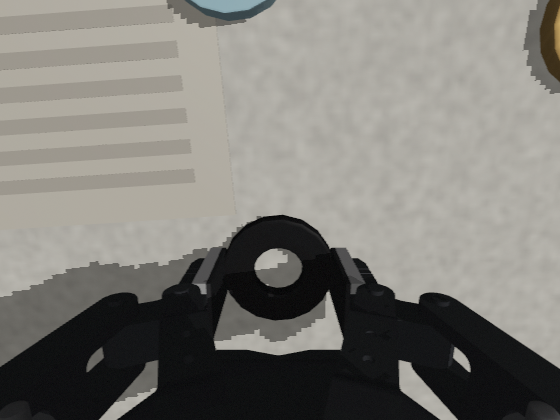

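The spacer is gripped square, with its hole at (278,267). Lifting and carrying it to above the holder.

Request:
arm_command([
  {"x":0,"y":0,"z":-15,"yaw":0,"gripper":1},
  {"x":0,"y":0,"z":-30,"yaw":0,"gripper":1},
  {"x":0,"y":0,"z":-35,"yaw":0,"gripper":1},
  {"x":0,"y":0,"z":-35,"yaw":0,"gripper":1},
  {"x":0,"y":-20,"z":-20,"yaw":0,"gripper":1},
  {"x":2,"y":-30,"z":0,"yaw":0,"gripper":1},
  {"x":2,"y":-35,"z":0,"yaw":0,"gripper":1},
  {"x":2,"y":-35,"z":0,"yaw":0,"gripper":1},
])

```text
clock: 12.68
position: [0.5553, 0.0965, 0.1486]
orientation: [0.007, 3.141, 0.0]
force: [1.1, -0.5, -0.3]
opening: 0.0469
gripper_force: 61.6
```

Request:
arm_command([
  {"x":2,"y":-35,"z":0,"yaw":0,"gripper":1},
  {"x":2,"y":-35,"z":0,"yaw":0,"gripper":1},
  {"x":3,"y":-20,"z":0,"yaw":0,"gripper":1},
  {"x":0,"y":-9,"z":0,"yaw":0,"gripper":1},
  {"x":0,"y":0,"z":20,"yaw":0,"gripper":1},
  {"x":0,"y":0,"z":10,"yaw":0,"gripper":1},
  {"x":0,"y":0,"z":0,"yaw":0,"gripper":1},
  {"x":0,"y":0,"z":0,"yaw":0,"gripper":1},
])

```text
clock: 13.35
position: [0.5474, -0.001, 0.1178]
orientation: [-0.008, -3.139, -0.0]
force: [0.7, -0.2, 0.9]
opening: 0.0474
gripper_force: 45.3
```

```bash
python3 - <<'E'
from h import *
s=state(); w=grab('wrist','w11')
print(s['position'].round(4),s['force'].round(1),s['opening'],s['orientation'].round(3))
# pin-top gray/bright pixels predicted
P=np.array([.548,-.0015,.082]); 
print([proj(w,P+[dx,dy,0]).round(1).tolist() for dx in(-.0219,.0219) for dy in(-.0219,.0219)])
z=s['position'][2]
h=(277.9,267); print('hole at top plane', ray(w,*h,z-.0066).round(4))
E
```

```text
[ 0.5474 -0.001   0.1178] [ 0.7 -0.2  0.9] 0.04742672037050594 [-0.008 -3.139 -0.   ]
[[235.1, 208.6], [320.6, 208.1], [238.3, 286.0], [318.5, 285.5]]
hole at top plane [ 0.5451 -0.0016  0.1112]
```

View pics/w11.png

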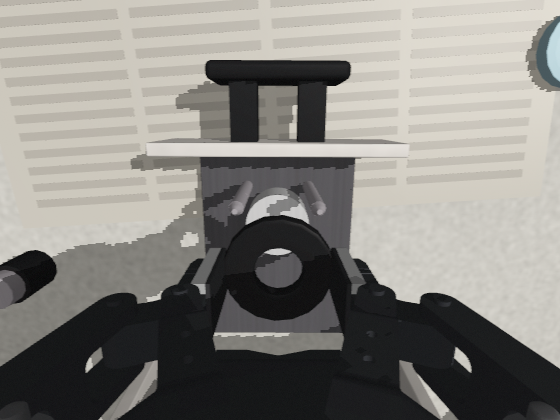

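The spacer hole is at (278,267) and the visible pin tops at (237,209) and (320,209). The disc needs about 2.5 mm in +x. Lowering it between the pins.

Request:
arm_command([
  {"x":-2.5,"y":0,"z":10,"yaw":0,"gripper":1},
  {"x":0,"y":0,"z":8,"yaw":0,"gripper":1},
  {"x":0,"y":0,"z":8,"yaw":0,"gripper":1},
  {"x":0,"y":0,"z":10,"yaw":0,"gripper":1},
  {"x":0,"y":0,"z":10,"yaw":0,"gripper":1},
  {"x":0,"y":0,"z":0,"yaw":0,"gripper":1},
])

```text
clock: 13.9
position: [0.5489, -0.0017, 0.07]
orientation: [-0.009, -3.138, -0.0]
force: [-1.3, -0.0, -0.5]
opening: 0.0468
gripper_force: 62.2
```

```bash
python3 - <<'E'
from h import *
s=state(); w=grab('wrist','w12')
print(s['position'].round(4),s['force'].round(1),s['opening'],s['gripper_force'])
m=cv2.inRange(w['img'],(55,)*3,(255,)*3)[245:290,250:306]
n,l,st,c=cv2.connectedComponentsWithStats(m); print([(st[i,4],c[i]+[250,245]) for i in range(1,n) if st[i,4]>30])
E
```

```text
[ 0.5489 -0.0017  0.07  ] [-1.3 -0.  -0.5] 0.04681572886937126 62.22811460494995
[(np.int32(1488), array([277.82258065, 267.34811828]))]
```

Request:
arm_command([
  {"x":0,"y":0,"z":8,"yaw":0,"gripper":1},
  {"x":0,"y":0,"z":7,"yaw":0,"gripper":1},
  {"x":0,"y":0,"z":3,"yaw":0,"gripper":1},
  {"x":0,"y":0,"z":0,"yaw":0,"gripper":1},
  {"x":0,"y":0,"z":0,"yaw":0,"gripper":1},
])

```text
clock: 14.37
position: [0.5503, -0.0017, 0.0543]
orientation: [-0.009, -3.141, -0.0]
force: [0.3, -0.4, -0.5]
opening: 0.0468
gripper_force: 62.2
```

Request:
arm_command([
  {"x":0,"y":0,"z":0,"yaw":0,"gripper":0},
  {"x":0,"y":0,"z":0,"yaw":0,"gripper":-0.5},
  {"x":0,"y":0,"z":0,"yaw":0,"gripper":-0.5},
  {"x":0,"y":0,"z":0,"yaw":0,"gripper":-0.5},
  {"x":0,"y":0,"z":-10,"yaw":0,"gripper":-0.6},
  {"x":0,"y":0,"z":-25,"yaw":0,"gripper":-0.6},
  {"x":0,"y":0,"z":-35,"yaw":0,"gripper":-1},
  {"x":0,"y":0,"z":-40,"yaw":0,"gripper":-1},
])

```text
clock: 15.03
position: [0.5492, -0.0017, 0.1652]
orientation: [-0.009, -3.139, 0.0]
force: [1.3, -0.1, -0.6]
opening: 0.0855
gripper_force: 0.0
```

```bash
python3 - <<'E'
from h import *
w=meas('black',.045)
a=grab('scene');b=grab('side')
for n,f in(('sc',a),('si',b),('wr',w)):
  for k,zz in(('lens',.01),('brass',.008)):
    print(n,k,[(q[0],q[1],ray(f,*q[1],zz).round(4)) for q in blobs(f['img'],k,40)[:4]])
for f in(a,b): print(proj(f,[.548,-.0015,.045]).round(1))
E
```

```text
tcp [ 0.5492 -0.0017  0.1652] ori [-0.009 -3.139  0.   ] open 0.0855
(50428, array([279.1, 376.6]), array([254.8, 593.3])) [ 0.7074 -0.0024  0.045 ]
(4111, array([261. , 221.3]), array([ 75. , 120.2])) [ 0.5607 -0.0157  0.045 ]
(3916, array([278.2,  87.5]), array([114.8, 124.2])) [ 0.4615 -0.0015  0.045 ]
(1166, array([278.8, 152.3]), array([ 16.3, 145.2])) [ 0.507  -0.0013  0.045 ]
(866, array([ 61.3, 251.3]), array([36.9, 59.2])) [ 0.5849 -0.1775  0.045 ]
sc lens [(232, array([555.6, 173.2]), array([-0.2676,  0.5024,  0.01  ])), (206, array([354.7, 260.5]), array([0.4404, 0.2011, 0.01  ]))]
sc brass [(265, array([400.9, 297.1]), array([0.4663, 0.3436, 0.008 ]))]
si lens [(78, array([235.6, 225.1]), array([0.434 , 0.1933, 0.01  ]))]
si brass [(1372, array([29.7, 71.3]), array([-0.7135,  2.6019,  0.008 ])), (295, array([143.4, 156.5]), array([0.1133, 0.8663, 0.008 ])), (55, array([236.4, 205.1]), array([0.4605, 0.336 , 0.008 ])), (49, array([225.7, 337.3]), array([ 0.3235, -0.323 ,  0.008 ]))]
wr lens []
wr brass [(108, array([342.3, 271.2]), array([0.6219, 0.0581, 0.008 ]))]
[266.5 238.5]
[280.4 244. ]
```

```bash
python3 - <<'E'
from h import *
w=grab('wrist'); g=w['img'].max(2)
print(proj(w,[.548,-.0015,.045]).round(1), proj(w,[.548+.025,-.0015,.045]).round(1), proj(w,[.548-.025,-.0015,.045]).round(1))
print(g[150:290:3,216:342:5][:, :].tolist().__str__().replace('], [','\n'))
E
```

```text
[278.9 199.1] [279.1 229.3] [278.7 167.3]
[[47, 46, 46, 48, 47, 47, 45, 47, 48, 47, 48, 46, 46, 48, 47, 49, 45, 46, 47, 46, 46, 47, 45, 46, 46, 86
81, 80, 82, 82, 83, 81, 81, 82, 68, 83, 83, 82, 82, 87, 85, 69, 81, 82, 85, 70, 84, 84, 66, 85, 84, 86
82, 79, 81, 82, 83, 81, 80, 82, 85, 83, 83, 81, 82, 86, 85, 84, 84, 82, 84, 85, 83, 85, 82, 84, 85, 91
82, 79, 80, 82, 82, 81, 80, 81, 84, 82, 83, 83, 82, 87, 84, 84, 83, 81, 85, 84, 83, 86, 81, 85, 85, 89
81, 79, 81, 81, 82, 82, 81, 82, 85, 83, 84, 82, 83, 87, 84, 85, 84, 82, 84, 84, 83, 85, 81, 85, 84, 104
80, 79, 82, 83, 83, 82, 80, 93, 113, 82, 83, 81, 82, 87, 84, 84, 83, 74, 107, 83, 83, 85, 82, 85, 83, 114
79, 79, 82, 82, 84, 48, 49, 106, 123, 83, 82, 81, 82, 86, 84, 46, 46, 71, 92, 84, 83, 85, 81, 85, 85, 111
76, 79, 81, 81, 47, 46, 78, 115, 105, 82, 83, 58, 16, 20, 99, 46, 46, 69, 77, 109, 83, 86, 83, 84, 84, 137
73, 80, 47, 46, 46, 46, 95, 122, 84, 45, 23, 31, 32, 34, 40, 25, 45, 74, 74, 103, 83, 86, 82, 84, 83, 166
77, 44, 46, 46, 47, 69, 130, 130, 47, 25, 32, 29, 32, 32, 19, 20, 14, 81, 95, 123, 84, 85, 81, 84, 83, 165
53, 46, 
[... 3242 characters left out ...]
, 83, 83, 84, 83, 80, 83, 84, 82, 83, 81, 82, 82, 84, 170, 171
121, 80, 80, 80, 83, 82, 83, 83, 82, 80, 80, 82, 83, 84, 83, 80, 84, 83, 83, 84, 81, 83, 83, 84, 176, 191
121, 77, 80, 82, 82, 81, 83, 82, 82, 79, 80, 83, 83, 83, 83, 81, 82, 83, 82, 83, 81, 82, 83, 84, 168, 118
122, 75, 79, 81, 82, 81, 82, 82, 81, 81, 80, 83, 84, 83, 83, 79, 84, 82, 82, 82, 81, 82, 82, 85, 105, 117
121, 77, 79, 80, 82, 81, 82, 82, 81, 80, 80, 82, 83, 84, 82, 80, 83, 83, 83, 82, 81, 82, 82, 85, 119, 119
120, 83, 80, 81, 82, 81, 82, 82, 81, 79, 79, 83, 83, 82, 82, 80, 82, 82, 83, 83, 81, 82, 81, 84, 122, 119
166, 82, 80, 81, 82, 82, 83, 82, 81, 79, 80, 83, 82, 83, 83, 80, 83, 84, 84, 83, 81, 82, 45, 48, 120, 122]]
```

The spacer is seated in the holder, centred near (279,200) against an expected (279,199). Now the lens.

Request:
arm_command([
  {"x":15,"y":30,"z":0,"yaw":0,"gripper":-1},
  {"x":20,"y":33,"z":0,"yaw":0,"gripper":-1},
  {"x":20,"y":34,"z":0,"yaw":0,"gripper":-1},
  {"x":20,"y":34,"z":10,"yaw":0,"gripper":-1},
  {"x":20,"y":34,"z":20,"yaw":0,"gripper":-1},
  {"x":16,"y":33,"z":25,"yaw":0,"gripper":-1},
  {"x":0,"y":0,"z":0,"yaw":0,"gripper":-1},
  {"x":0,"y":0,"z":0,"yaw":0,"gripper":-1},
])

```text
clock: 15.9
position: [0.4402, 0.1937, 0.1104]
orientation: [-0.003, -3.138, 0.003]
force: [1.0, -0.3, 0.9]
opening: 0.0851
gripper_force: 0.0
```

```bash
sed -i "s/(92,40,120)/(90,30,100)/" h.py; python3 - <<'E'
from h import *
w=meas('lens',.010)
E
```

```text
tcp [0.4402 0.1937 0.1104] ori [-3.000e-03 -3.138e+00  3.000e-03] open 0.0851
(3506, array([287.3, 207.5]), array([67.1, 68.6])) [0.4353 0.1997 0.01  ]
```

Request:
arm_command([
  {"x":3.5,"y":6,"z":20,"yaw":0,"gripper":-1},
  {"x":0,"y":0,"z":25,"yaw":0,"gripper":-1},
  {"x":0,"y":0,"z":25,"yaw":0,"gripper":-1},
  {"x":0,"y":0,"z":18,"yaw":0,"gripper":-1},
  {"x":0,"y":0,"z":8,"yaw":0,"gripper":-0.5},
  {"x":0,"y":0,"z":0,"yaw":0,"gripper":-0.5},
  {"x":0,"y":0,"z":0,"yaw":0,"gripper":-0.5},
])

```text
clock: 16.53
position: [0.4398, 0.1984, 0.0166]
orientation: [-0.011, -3.141, 0.0]
force: [-0.7, 0.3, 0.6]
opening: 0.0638
gripper_force: 0.0
```

Request:
arm_command([
  {"x":0,"y":0,"z":0,"yaw":0,"gripper":0},
  {"x":0,"y":0,"z":0,"yaw":0,"gripper":1},
  {"x":0,"y":0,"z":0,"yaw":0,"gripper":1},
  {"x":0,"y":0,"z":0,"yaw":0,"gripper":1},
  {"x":0,"y":0,"z":0,"yaw":0,"gripper":1},
  {"x":0,"y":0,"z":0,"yaw":0,"gripper":1},
])

```text
clock: 17.03
position: [0.4403, 0.199, 0.018]
orientation: [0.01, 3.139, 0.001]
force: [-1.2, -2.1, 9.4]
opening: 0.047
gripper_force: 60.1
```

```bash
python3 - <<'E'
from h import *
w=meas('lens',.010)
E
```

```text
tcp [0.4403 0.199  0.018 ] ori [1.000e-02 3.139e+00 1.000e-03] open 0.047
(8924, array([278., 258.]), array([107.2, 110.2])) [0.4344 0.1985 0.01  ]
```

The lens sits 5 mm off the pad centre. Regripping centred, since the pads need clearance to the pins.

Request:
arm_command([
  {"x":0,"y":0,"z":0,"yaw":0,"gripper":-0.4},
  {"x":0,"y":0,"z":0,"yaw":0,"gripper":-0.5},
  {"x":4,"y":0,"z":2,"yaw":0,"gripper":-0.5},
  {"x":0,"y":0,"z":0,"yaw":0,"gripper":0},
  {"x":0,"y":0,"z":0,"yaw":0,"gripper":1},
  {"x":0,"y":0,"z":0,"yaw":0,"gripper":1},
  {"x":0,"y":0,"z":0,"yaw":0,"gripper":1},
  {"x":0,"y":0,"z":0,"yaw":0,"gripper":1},
])

```text
clock: 17.75
position: [0.4347, 0.199, 0.0146]
orientation: [-0.009, -3.141, -0.0]
force: [-3.7, -1.7, 10.4]
opening: 0.0473
gripper_force: 61.7
```

```bash
python3 - <<'E'
from h import *
w=meas('lens',.010)
a=grab('scene');print([(q[0],q[1],ray(a,*q[1],.008).round(4)) for q in blobs(a['img'],'brass',40)[:4]])
E
```

```text
tcp [0.4347 0.199  0.0146] ori [-0.009 -3.141 -0.   ] open 0.0473
(9088, array([278.5, 273.4]), array([106.8, 111.9])) [0.4345 0.1986 0.01  ]
[(265, array([400.9, 297.1]), array([0.4663, 0.3436, 0.008 ]))]
```

Request:
arm_command([
  {"x":0,"y":0,"z":-15,"yaw":0,"gripper":1},
  {"x":0,"y":0,"z":-30,"yaw":0,"gripper":1},
  {"x":0,"y":0,"z":-35,"yaw":0,"gripper":1},
  {"x":0,"y":0,"z":-35,"yaw":0,"gripper":1},
  {"x":-8,"y":-15,"z":-20,"yaw":0,"gripper":1},
  {"x":-15,"y":-30,"z":0,"yaw":0,"gripper":1},
  {"x":-20,"y":-35,"z":0,"yaw":0,"gripper":1},
  {"x":-20,"y":-35,"z":0,"yaw":0,"gripper":1},
])

```text
clock: 18.52
position: [0.498, 0.0828, 0.1498]
orientation: [0.006, 3.141, 0.0]
force: [0.1, 0.7, -0.7]
opening: 0.0475
gripper_force: 61.8
```

Request:
arm_command([
  {"x":-20,"y":-35,"z":0,"yaw":0,"gripper":1},
  {"x":-20,"y":-35,"z":0,"yaw":0,"gripper":1},
  {"x":-9,"y":-16,"z":0,"yaw":0,"gripper":1},
  {"x":0,"y":0,"z":15,"yaw":0,"gripper":1},
  {"x":0,"y":0,"z":15,"yaw":0,"gripper":1},
  {"x":0,"y":0,"z":0,"yaw":0,"gripper":1},
  {"x":0,"y":0,"z":0,"yaw":0,"gripper":1},
])

```text
clock: 19.1
position: [0.5452, -0.0027, 0.1185]
orientation: [-0.009, -3.139, 0.0]
force: [0.0, -0.9, -0.7]
opening: 0.0476
gripper_force: 61.9
```

```bash
python3 - <<'E'
from h import *
w=meas('lens',state()['position'][2]-.0046)
print(state()['force'])
E
```

```text
tcp [ 0.5452 -0.0027  0.1185] ori [-0.009 -3.139  0.   ] open 0.0476
(9278, array([278.4, 273.2]), array([108.4, 112.1])) [ 0.5449 -0.0031  0.1139]
[ 0.11806889 -0.52483096 -0.22798061]
```

Request:
arm_command([
  {"x":-3,"y":1,"z":10,"yaw":0,"gripper":1},
  {"x":0,"y":0,"z":8,"yaw":0,"gripper":1},
  {"x":0,"y":0,"z":8,"yaw":0,"gripper":1},
  {"x":0,"y":0,"z":8,"yaw":0,"gripper":1},
  {"x":0,"y":0,"z":7,"yaw":0,"gripper":1},
  {"x":0,"y":0,"z":0,"yaw":0,"gripper":1},
])

```text
clock: 19.65
position: [0.548, -0.0016, 0.0764]
orientation: [-0.009, -3.139, 0.0]
force: [-0.3, -0.4, -0.4]
opening: 0.0474
gripper_force: 61.9
```

Request:
arm_command([
  {"x":0,"y":0,"z":7,"yaw":0,"gripper":1},
  {"x":0,"y":0,"z":5,"yaw":0,"gripper":1},
  {"x":0,"y":0,"z":3,"yaw":0,"gripper":1},
  {"x":0,"y":0,"z":0,"yaw":0,"gripper":1},
  {"x":0,"y":0,"z":0,"yaw":0,"gripper":1},
])

```text
clock: 20.07
position: [0.549, -0.0017, 0.063]
orientation: [-0.009, -3.141, 0.0]
force: [0.0, 0.1, -0.2]
opening: 0.0473
gripper_force: 61.9
```

```bash
python3 - <<'E'
from h import *
w=meas('lens',.055)
print(state()['force'].round(1))
E
```

```text
tcp [ 0.549  -0.0017  0.063 ] ori [-0.009 -3.141  0.   ] open 0.0473
(9296, array([278.4, 273.1]), array([108.5, 112.1])) [ 0.5504 -0.0021  0.055 ]
[-0.1 -0.5 -0.6]
```

Request:
arm_command([
  {"x":0,"y":0,"z":2.5,"yaw":0,"gripper":1},
  {"x":0,"y":0,"z":0,"yaw":0,"gripper":1},
  {"x":0,"y":0,"z":0,"yaw":0,"gripper":0},
  {"x":0,"y":0,"z":0,"yaw":0,"gripper":-0.5},
  {"x":0,"y":0,"z":0,"yaw":0,"gripper":-0.5},
  {"x":0,"y":0,"z":0,"yaw":0,"gripper":-0.5},
])

```text
clock: 20.62
position: [0.5491, -0.0017, 0.0608]
orientation: [0.009, 3.141, 0.0]
force: [-0.7, -0.1, -0.4]
opening: 0.0643
gripper_force: 0.0
```

Request:
arm_command([
  {"x":0,"y":0,"z":-10,"yaw":0,"gripper":-0.6},
  {"x":0,"y":0,"z":-25,"yaw":0,"gripper":-0.6},
  {"x":0,"y":0,"z":-35,"yaw":0,"gripper":-1},
  {"x":0,"y":0,"z":-35,"yaw":0,"gripper":-1},
  {"x":0,"y":0,"z":0,"yaw":0,"gripper":-1},
])

```text
clock: 21.03
position: [0.552, -0.0017, 0.1729]
orientation: [0.009, 3.132, -0.0]
force: [0.8, 0.4, 0.6]
opening: 0.0856
gripper_force: 0.0
```

```bash
python3 - <<'E'
from h import *
w=meas('lens',.055)
print([proj(w,[.548+d,-.0015,.055]).round(1).tolist() for d in(0,.025,-.025)])
a=grab('scene');print([(q[0],q[1],ray(a,*q[1],.008).round(4)) for q in blobs(a['img'],'brass',40)[:4]])
print([(q[0],q[1],ray(a,*q[1],.055).round(4)) for q in blobs(a['img'],'lens',40)[:4]])
E
```

```text
tcp [ 0.552  -0.0017  0.1729] ori [ 0.009  3.132 -0.   ] open 0.0856
(3128, array([278.1, 203.4]), array([63.1, 64.8])) [ 0.55   -0.0021  0.055 ]
[[278.9, 200.8], [279.1, 231.6], [278.7, 168.4]]
[(264, array([400.9, 297.1]), array([0.4663, 0.3436, 0.008 ]))]
[(248, array([558. , 173.4]), array([-0.1952,  0.5075,  0.055 ])), (222, array([265.2, 237.7]), array([5.549e-01, 5.000e-04, 5.500e-02])), (108, array([190.7,   2.8]), array([-0.6734, -1.6887,  0.055 ]))]
```

The lens is flat in the holder, within about 2 mm. Now the ring.

Request:
arm_command([
  {"x":5,"y":35,"z":0,"yaw":0,"gripper":-1},
  {"x":10,"y":40,"z":0,"yaw":0,"gripper":-1},
  {"x":10,"y":40,"z":0,"yaw":0,"gripper":-1},
  {"x":10,"y":40,"z":0,"yaw":0,"gripper":-1},
  {"x":10,"y":40,"z":0,"yaw":0,"gripper":-1},
  {"x":10,"y":40,"z":0,"yaw":0,"gripper":-1},
  {"x":15,"y":40,"z":10,"yaw":0,"gripper":-1},
  {"x":10,"y":40,"z":20,"yaw":0,"gripper":-1},
])

```text
clock: 21.8
position: [0.4715, 0.3103, 0.1385]
orientation: [0.008, 3.141, 0.001]
force: [1.6, 0.0, -0.5]
opening: 0.0851
gripper_force: 0.0
```

Request:
arm_command([
  {"x":8,"y":26,"z":30,"yaw":0,"gripper":-1},
  {"x":0,"y":0,"z":0,"yaw":0,"gripper":-1},
  {"x":0,"y":0,"z":0,"yaw":0,"gripper":-1},
])

```text
clock: 22.05
position: [0.4624, 0.3344, 0.1054]
orientation: [-0.004, -3.137, 0.005]
force: [-0.8, 0.4, 0.4]
opening: 0.0856
gripper_force: 0.0
```

```bash
python3 - <<'E'
from h import *
w=meas('brass',.008)
E
```

```text
tcp [0.4624 0.3344 0.1054] ori [-0.004 -3.137  0.005] open 0.0856
(3400, array([291.2, 215.3]), array([65.2, 68.2])) [0.4624 0.3429 0.008 ]
```

Request:
arm_command([
  {"x":0,"y":7,"z":20,"yaw":0,"gripper":-1},
  {"x":0,"y":0,"z":25,"yaw":0,"gripper":-1},
  {"x":0,"y":0,"z":15,"yaw":0,"gripper":-1},
  {"x":0,"y":0,"z":0,"yaw":0,"gripper":-0.5},
  {"x":0,"y":0,"z":0,"yaw":0,"gripper":-0.5},
])

```text
clock: 22.52
position: [0.4651, 0.3399, 0.0484]
orientation: [-0.012, -3.141, 0.001]
force: [-0.2, -0.2, 0.1]
opening: 0.065
gripper_force: 0.0
```

```bash
python3 - <<'E'
from h import *
w=meas('brass',.008)
E
```

```text
tcp [0.4651 0.3399 0.0484] ori [-1.200e-02 -3.141e+00  1.000e-03] open 0.065
(2423, array([284.3, 238.5]), array([84.2, 90. ])) [0.4619 0.3428 0.008 ]
```

Request:
arm_command([
  {"x":2.5,"y":2.5,"z":10,"yaw":0,"gripper":-0.5},
  {"x":0,"y":0,"z":18,"yaw":0,"gripper":-0.5},
  {"x":0,"y":0,"z":8,"yaw":0,"gripper":-0.5},
  {"x":0,"y":0,"z":0,"yaw":0,"gripper":-0.5},
  {"x":0,"y":0,"z":0,"yaw":0,"gripper":0},
  {"x":0,"y":0,"z":0,"yaw":0,"gripper":1},
  {"x":0,"y":0,"z":0,"yaw":0,"gripper":1},
  {"x":0,"y":0,"z":0,"yaw":0,"gripper":1},
])

```text
clock: 23.23
position: [0.4637, 0.3447, 0.0146]
orientation: [0.009, 3.138, 0.004]
force: [-1.7, -1.6, 18.5]
opening: 0.047
gripper_force: 67.0
```

Request:
arm_command([
  {"x":0,"y":0,"z":0,"yaw":0,"gripper":1},
  {"x":0,"y":0,"z":0,"yaw":0,"gripper":1},
])

```text
clock: 23.4
position: [0.4637, 0.3446, 0.0146]
orientation: [0.009, 3.138, 0.004]
force: [-1.7, -1.2, 18.3]
opening: 0.0473
gripper_force: 67.0
```

```bash
python3 - <<'E'
from h import *
w=meas('brass',.008)
E
```

```text
tcp [0.4637 0.3446 0.0146] ori [0.009 3.138 0.004] open 0.0473
(2456, array([277. , 261.5]), array([ 87.1, 107.2])) [0.4588 0.3437 0.008 ]
```

Request:
arm_command([
  {"x":0,"y":0,"z":-15,"yaw":0,"gripper":1},
  {"x":0,"y":0,"z":-30,"yaw":0,"gripper":1},
  {"x":0,"y":0,"z":-35,"yaw":0,"gripper":1},
  {"x":0,"y":0,"z":-35,"yaw":0,"gripper":1},
  {"x":-5,"y":-20,"z":-25,"yaw":0,"gripper":1},
  {"x":-8,"y":-32,"z":0,"yaw":0,"gripper":1},
  {"x":-8,"y":-35,"z":0,"yaw":0,"gripper":1},
  {"x":-8,"y":-35,"z":0,"yaw":0,"gripper":1},
])

```text
clock: 24.12
position: [0.4908, 0.2207, 0.1531]
orientation: [0.007, 3.14, 0.001]
force: [0.4, 0.4, -1.2]
opening: 0.0468
gripper_force: 61.9
```

Request:
arm_command([
  {"x":-8,"y":-35,"z":0,"yaw":0,"gripper":1},
  {"x":-8,"y":-35,"z":0,"yaw":0,"gripper":1},
  {"x":-8,"y":-35,"z":0,"yaw":0,"gripper":1},
  {"x":-8,"y":-35,"z":0,"yaw":0,"gripper":1},
  {"x":-8,"y":-35,"z":0,"yaw":0,"gripper":1},
  {"x":-8,"y":-32,"z":0,"yaw":0,"gripper":1},
  {"x":-8,"y":-16,"z":0,"yaw":0,"gripper":1},
  {"x":0,"y":0,"z":0,"yaw":0,"gripper":1},
])

```text
clock: 24.78
position: [0.5465, -0.0051, 0.1524]
orientation: [0.015, 3.14, -0.001]
force: [0.1, 0.4, -1.3]
opening: 0.0466
gripper_force: 61.9
```

Request:
arm_command([
  {"x":0,"y":0,"z":0,"yaw":0,"gripper":1},
  {"x":0,"y":0,"z":0,"yaw":0,"gripper":1},
])

```text
clock: 24.95
position: [0.5449, -0.0014, 0.1521]
orientation: [-0.009, -3.141, -0.001]
force: [-0.3, 0.7, -0.8]
opening: 0.0474
gripper_force: 61.9
```

```bash
python3 - <<'E'
from h import *
z=state()['position'][2]-.0066
w=meas('brass',z); cv2.imwrite('pics/w20.png',w['img'][:,:,::-1])
h=cv2.cvtColor(w['img'],cv2.COLOR_RGB2HSV)
m=cv2.inRange(h,(8,70,40),(30,255,255))
c=max(cv2.findContours(m,cv2.RETR_EXTERNAL,cv2.CHAIN_APPROX_NONE)[0],key=cv2.contourArea)
e=cv2.fitEllipse(cv2.convexHull(c)); print(e,ray(w,*e[0],z).round(4))
print(state()['force'].round(1))
E
```

```text
tcp [ 0.5449 -0.0014  0.1521] ori [-9.000e-03 -3.141e+00 -1.000e-03] open 0.0474
(2626, array([275.3, 254.3]), array([ 73. , 105.9])) [ 0.5366 -0.0031  0.1455]
((277.9479675292969, 266.9752197265625), (104.86715698242188, 110.79625701904297), 87.70803833007812) [ 0.5426 -0.002   0.1455]
[-0.5  0.2  0.2]
```

Request:
arm_command([
  {"x":-5,"y":0,"z":20,"yaw":0,"gripper":1},
  {"x":0,"y":0,"z":20,"yaw":0,"gripper":1},
  {"x":0,"y":0,"z":8,"yaw":0,"gripper":1},
  {"x":0,"y":0,"z":8,"yaw":0,"gripper":1},
  {"x":0,"y":0,"z":8,"yaw":0,"gripper":1},
  {"x":0,"y":0,"z":8,"yaw":0,"gripper":1},
  {"x":0,"y":0,"z":5,"yaw":0,"gripper":1},
  {"x":0,"y":0,"z":0,"yaw":0,"gripper":1},
])

```text
clock: 25.67
position: [0.5497, -0.0017, 0.0741]
orientation: [-0.009, -3.14, -0.0]
force: [-0.1, -1.1, 0.3]
opening: 0.0471
gripper_force: 61.9
```

```bash
python3 - <<'E'
from h import *
s=state(); print(s['position'].round(4),s['force'].round(1),s['opening'],s['gripper_force'])
E
```

```text
[ 0.5497 -0.0017  0.0741] [-0.1 -1.1  0.3] 0.04710340722132404 61.879802942276
```

Request:
arm_command([
  {"x":0,"y":0,"z":4,"yaw":0,"gripper":1},
  {"x":0,"y":0,"z":0,"yaw":0,"gripper":1},
  {"x":0,"y":0,"z":0,"yaw":0,"gripper":1},
  {"x":0,"y":0,"z":0,"yaw":0,"gripper":0},
  {"x":0,"y":0,"z":0,"yaw":0,"gripper":-0.5},
  {"x":0,"y":0,"z":0,"yaw":0,"gripper":-0.5},
  {"x":0,"y":0,"z":0,"yaw":0,"gripper":-0.5},
])

```text
clock: 26.25
position: [0.5504, -0.0018, 0.0712]
orientation: [0.009, 3.141, 0.0]
force: [0.3, -0.8, 0.5]
opening: 0.0642
gripper_force: 0.0
```

Request:
arm_command([
  {"x":0,"y":0,"z":-10,"yaw":0,"gripper":-0.6},
  {"x":0,"y":0,"z":-25,"yaw":0,"gripper":-0.6},
  {"x":0,"y":0,"z":-35,"yaw":0,"gripper":-1},
  {"x":0,"y":0,"z":-30,"yaw":0,"gripper":-1},
  {"x":0,"y":0,"z":0,"yaw":0,"gripper":-1},
])

```text
clock: 26.67
position: [0.5529, -0.0019, 0.1776]
orientation: [0.009, 3.133, 0.0]
force: [1.0, 0.5, -0.5]
opening: 0.0855
gripper_force: 0.0
```

```bash
python3 - <<'E'
from h import *
w=meas('brass',.063);print(state()['force'].round(1))
h=cv2.cvtColor(w['img'],cv2.COLOR_RGB2HSV)
m=cv2.inRange(h,(8,70,40),(30,255,255))
for c in cv2.findContours(m,cv2.RETR_EXTERNAL,cv2.CHAIN_APPROX_NONE)[0]:
  if cv2.contourArea(c)>200: e=cv2.fitEllipse(cv2.convexHull(c)); print(np.round(e[0],1),np.round(e[1],1),ray(w,*e[0],.063).round(4))
print([proj(w,[.548+d,-.0015,.063]).round(1).tolist() for d in(0,.025,-.025)])
a=grab('scene');b=grab('side')
for f in(a,b):
  print([(q[0],q[1],q[2],ray(f,*q[1],.063).round(3)) for q in blobs(f['img'],'brass',30)[:5]])
E
```

```text
tcp [ 0.5529 -0.0019  0.1776] ori [0.009 3.133 0.   ] open 0.0855
(3008, array([278.1, 202.5]), array([62.5, 64.5])) [ 0.5493 -0.0023  0.063 ]
[-0.3 -0.3 -0.8]
[277.7 202.3] [63.3 65.6] [ 0.5491 -0.0025  0.063 ]
[[279.1, 200.8], [279.3, 232.0], [278.9, 167.9]]
[(194, array([265.2, 234.9]), array([14.5, 18.7]), array([ 0.553, -0.001,  0.063]))]
[(1373, array([29.9, 71.3]), array([27.9, 80.7]), array([-0.652,  2.365,  0.063])), (294, array([143.4, 156.5]), array([12.7, 43.9]), array([0.121, 0.739, 0.063])), (91, array([281. , 240.3]), array([ 9.2, 14.5]), array([ 0.548, -0.007,  0.063])), (35, array([225.3, 336.6]), array([ 4.3, 19.7]), array([ 0.317, -0.373,  0.063]))]
```

The stack is complete: the brass ring reads at the right height, 63 × 65 px, flat and central. Now moving out in front of the push pad with the fingers shut.

Request:
arm_command([
  {"x":30,"y":0,"z":0,"yaw":0,"gripper":1},
  {"x":35,"y":0,"z":0,"yaw":0,"gripper":1},
  {"x":35,"y":0,"z":0,"yaw":0,"gripper":1},
  {"x":35,"y":0,"z":0,"yaw":0,"gripper":1},
  {"x":10,"y":0,"z":30,"yaw":0,"gripper":1},
  {"x":0,"y":0,"z":35,"yaw":0,"gripper":1},
  {"x":0,"y":0,"z":35,"yaw":0,"gripper":1},
  {"x":0,"y":0,"z":30,"yaw":0,"gripper":1},
])

```text
clock: 27.48
position: [0.4036, -0.001, 0.039]
orientation: [-0.009, -3.14, 0.0]
force: [0.7, 0.5, -1.0]
opening: -0.0003
gripper_force: 0.0
```

Request:
arm_command([
  {"x":0,"y":0,"z":0,"yaw":0,"gripper":1},
  {"x":0,"y":0,"z":0,"yaw":0,"gripper":1},
])

```text
clock: 27.65
position: [0.4032, -0.001, 0.04]
orientation: [-0.009, -3.136, -0.0]
force: [0.3, 0.6, 0.2]
opening: -0.0002
gripper_force: 0.0
```

```bash
python3 - <<'E'
from h import *
s=state(); print(s['position'].round(4),s['force'].round(1),s['opening'],s['orientation'].round(3))
E
```

```text
[ 0.4032 -0.001   0.04  ] [0.3 0.6 0.2] -0.0001735476202494378 [-0.009 -3.136 -0.   ]
```

Request:
arm_command([
  {"x":-10,"y":0,"z":0,"yaw":0,"gripper":1},
  {"x":-10,"y":0,"z":0,"yaw":0,"gripper":1},
  {"x":-6,"y":0,"z":0,"yaw":0,"gripper":1},
  {"x":-4,"y":0,"z":0,"yaw":0,"gripper":1},
  {"x":-4,"y":0,"z":0,"yaw":0,"gripper":1},
  {"x":-4,"y":0,"z":0,"yaw":0,"gripper":1},
  {"x":-4,"y":0,"z":0,"yaw":0,"gripper":1},
])

```text
clock: 28.23
position: [0.447, -0.0013, 0.041]
orientation: [-0.009, -3.141, 0.0]
force: [-2.2, -0.5, 1.3]
opening: 0.0001
gripper_force: 1.2
```

Request:
arm_command([
  {"x":-4,"y":0,"z":0,"yaw":0,"gripper":1},
  {"x":-4,"y":0,"z":0,"yaw":0,"gripper":1},
  {"x":-4,"y":0,"z":0,"yaw":0,"gripper":1},
  {"x":-4,"y":0,"z":0,"yaw":0,"gripper":1},
  {"x":-4,"y":0,"z":0,"yaw":0,"gripper":1},
  {"x":-4,"y":0,"z":0,"yaw":0,"gripper":1},
  {"x":-4,"y":0,"z":0,"yaw":0,"gripper":1},
  {"x":-4,"y":0,"z":0,"yaw":0,"gripper":1},
])

```text
clock: 28.9
position: [0.4795, -0.0015, 0.0409]
orientation: [-0.009, -3.141, 0.0]
force: [-2.2, -1.1, 0.6]
opening: 0.0001
gripper_force: 1.2
```

```bash
python3 - <<'E'
from h import *
s=state(); print(s['position'].round(4),s['force'].round(1))
a=grab('scene');b=grab('side')
for f in(a,b):
  print([(q[0],q[1],q[2],ray(f,*q[1],.063).round(3)) for q in blobs(f['img'],'brass',30)[:5]])
E
```

```text
[ 0.4795 -0.0015  0.0409] [-2.2 -1.1  0.6]
[(50, array([256.8, 241.7]), array([ 9.6, 16.5]), array([ 0.584, -0.002,  0.063]))]
[(1376, array([29.6, 71.3]), array([27.6, 82. ]), array([-0.654,  2.365,  0.063])), (285, array([144.4, 156.4]), array([12.2, 44.1]), array([0.125, 0.739, 0.063])), (90, array([293.5, 238.9]), array([ 9. , 15.1]), array([ 0.589, -0.007,  0.063])), (59, array([225.3, 336.9]), array([ 5. , 20.8]), array([ 0.317, -0.374,  0.063]))]
```

Contact was at about 0.4385 and the drawer is some 41 mm in. Continuing to about 0.5685.

Request:
arm_command([
  {"x":-5,"y":0,"z":0,"yaw":0,"gripper":1},
  {"x":-5,"y":0,"z":0,"yaw":0,"gripper":1},
  {"x":-5,"y":0,"z":0,"yaw":0,"gripper":1},
  {"x":-5,"y":0,"z":0,"yaw":0,"gripper":1},
  {"x":-5,"y":0,"z":0,"yaw":0,"gripper":1},
  {"x":-5,"y":0,"z":0,"yaw":0,"gripper":1},
  {"x":-5,"y":0,"z":0,"yaw":0,"gripper":1},
  {"x":-5,"y":0,"z":0,"yaw":0,"gripper":1},
])

```text
clock: 29.67
position: [0.5197, -0.0017, 0.0409]
orientation: [-0.009, -3.141, 0.0]
force: [-2.8, -0.7, -1.2]
opening: 0.0001
gripper_force: 1.2
```

Request:
arm_command([
  {"x":-5,"y":0,"z":0,"yaw":0,"gripper":1},
  {"x":-5,"y":0,"z":0,"yaw":0,"gripper":1},
  {"x":-5,"y":0,"z":0,"yaw":0,"gripper":1},
  {"x":-5,"y":0,"z":0,"yaw":0,"gripper":1},
  {"x":-4,"y":0,"z":0,"yaw":0,"gripper":1},
  {"x":-4,"y":0,"z":0,"yaw":0,"gripper":1},
  {"x":-4,"y":0,"z":0,"yaw":0,"gripper":1},
  {"x":-4,"y":0,"z":0,"yaw":0,"gripper":1},
])

```text
clock: 30.33
position: [0.5555, -0.002, 0.0409]
orientation: [-0.009, -3.141, 0.0]
force: [-3.5, -2.1, -0.4]
opening: 0.0002
gripper_force: 1.2
```

Request:
arm_command([
  {"x":-3,"y":0,"z":0,"yaw":0,"gripper":1},
  {"x":-3,"y":0,"z":0,"yaw":0,"gripper":1},
  {"x":-3,"y":0,"z":0,"yaw":0,"gripper":1},
  {"x":-3,"y":0,"z":0,"yaw":0,"gripper":1},
  {"x":0,"y":0,"z":0,"yaw":0,"gripper":1},
])

```text
clock: 30.75
position: [0.5681, -0.0019, 0.0412]
orientation: [0.009, 3.14, 0.0]
force: [0.5, -0.1, -1.1]
opening: 0.0001
gripper_force: 0.0
```

Request:
arm_command([
  {"x":-2,"y":0,"z":0,"yaw":0,"gripper":1},
  {"x":-2,"y":0,"z":0,"yaw":0,"gripper":1},
  {"x":0,"y":0,"z":0,"yaw":0,"gripper":1},
  {"x":0,"y":0,"z":0,"yaw":0,"gripper":1},
])

```text
clock: 31.08
position: [0.5683, -0.0019, 0.0409]
orientation: [-0.009, -3.136, -0.0]
force: [-14.3, -0.0, 9.0]
opening: -0.0
gripper_force: 6.9
```

The press reads 14 N at the stop, so the drawer is home. Backing off, rising and looking at the knob.

Request:
arm_command([
  {"x":10,"y":0,"z":0,"yaw":0,"gripper":1},
  {"x":20,"y":0,"z":0,"yaw":0,"gripper":1},
  {"x":20,"y":0,"z":-20,"yaw":0,"gripper":1},
  {"x":0,"y":0,"z":-40,"yaw":0,"gripper":0},
  {"x":0,"y":0,"z":-40,"yaw":0,"gripper":-1},
  {"x":0,"y":0,"z":-40,"yaw":0,"gripper":-1},
  {"x":0,"y":0,"z":-40,"yaw":0,"gripper":-1},
  {"x":0,"y":0,"z":-40,"yaw":0,"gripper":-1},
])

```text
clock: 31.75
position: [0.5215, -0.0015, 0.2638]
orientation: [0.009, 3.139, 0.001]
force: [1.6, -0.5, 0.4]
opening: 0.0608
gripper_force: 0.0
```

Request:
arm_command([
  {"x":-10,"y":0,"z":-20,"yaw":0,"gripper":-1},
  {"x":-30,"y":0,"z":0,"yaw":0,"gripper":-1},
  {"x":-30,"y":0,"z":0,"yaw":0,"gripper":-1},
  {"x":-20,"y":0,"z":0,"yaw":0,"gripper":-1},
  {"x":-10,"y":0,"z":0,"yaw":0,"gripper":-1},
  {"x":0,"y":0,"z":0,"yaw":0,"gripper":-1},
  {"x":0,"y":0,"z":0,"yaw":0,"gripper":-1},
])

```text
clock: 32.33
position: [0.6217, -0.0021, 0.2807]
orientation: [0.009, 3.142, 0.0]
force: [-0.5, 0.1, -0.4]
opening: 0.0856
gripper_force: 0.0
```

```bash
python3 - <<'E'
from h import *
s=state(); print(s['position'].round(4),s['force'].round(1),s['orientation'].round(3))
w=grab('wrist','w30')
p=proj(w,[.679,0,.179]);print(p)
print([proj(w,[.679+d,0,.179]).round(0).tolist() for d in(.023,-.023)],[proj(w,[.679+d,0,.137]).round(0).tolist() for d in(.024,-.024)])
g=w['img'].max(2); c=g[210:345:4,200:360:5]
print('\n'.join(' '.join(f'{x:3d}' for x in r) for r in c))
E
```

```text
[ 0.6217 -0.0021  0.2807] [-0.5  0.1 -0.4] [0.009 3.142 0.   ]
[281.92249396 284.80941892]
[[282.0, 311.0], [282.0, 257.0]] [[281.0, 286.0], [281.0, 237.0]]
174 174 175 175 173 173 174 175 176 175 174 176 177 178 177 177 178 178 179 179 179 179 180 180 179 179 180 182 183 182 181 180
174 175 176 175 174 174 174 175 176 174 173 176 178 177 177 176 176 177 178 177 179 180 181 180 179 179 181 182 182 182 182 180
174 175 176 175 175 174 174 175 176 174 175 176 177 177 178 178 178 178 178 178 179 180 181 180 179 179 180 179 180 182 182 181
175 174 173 174 173 175 177 178 177 176 176 177 176 176 179 178 178 178 180 179 180 179 180 179 179 180 180 179 182 183 183 182
174 174 174 174 173 175 176 177 177 177 176 177 155 149 164 165 165 166 163 170 180 180 179 179 180 181 180 180 182 181 182 183
173 175 175 175 174 175 176 176 177 175 175  80 162 163 163 164 164 164 165 166 151 181 180 179 180 182 180 179 181 181 181 183
174 175 175 148 105 105 176 175 177 176 141 161 161 162 162 162 162 163 164 164 164 168 180 181 180 180 181 181 183 181 181 182
175 106 106 106 106 105 174 175 176 176 161 162
[... 2708 characters left out ...]
  97  97  97  97  97  97  96  97  98  97 176 178 178 178 179
181 182 182 180 180  98  96  96  97  96  96  96  97  96  97  96  96  97  97  96  96  97  96  96  96  96  97 176 177 177 178 178
181 183 182 181 181  96  96  97  96  97  96  96  96  97  97  96  96  97  97  97  95  96  96  96  96  96  97 178 178 176 176 177
181 181 181 181 181  97  97  96  96  97  96  97  97  97  97  96  97  96  96  96  96  97  96  96  97  96  96 178 179 176 175 176
180 180 180 180 180  97  97  97  96  97  97  97  97  96  96  96  96  96  96  97  97  96  96  96  97  96  97 177 179 176 176 177
181 181 179 180 180  97  97  97  96  97  97  96  97  96  96  97  96  97  97  97  97  97  96  96  96  97  97 179 178 178 178 178
```

The foot matches the axis at about (0.679, -0.0025). Fitting the bar's top face for its angle.

```bash
python3 - <<'E'
from h import *
w=grab('wrist'); g=cv2.GaussianBlur(w['img'],(3,3),0).max(2)
m=((g>=16)&(g<=32)).astype(np.uint8)*255; m[:236]=0; m[312:]=0; m[:,:250]=0; m[:,310:]=0
m=cv2.morphologyEx(m,cv2.MORPH_OPEN,np.ones((3,3)))
m=cv2.morphologyEx(m,cv2.MORPH_CLOSE,np.ones((9,9)))
c=max(cv2.findContours(m,0,2)[0],key=cv2.contourArea)
r=cv2.minAreaRect(c);bx=cv2.boxPoints(r)
B=np.array([ray(w,*p,.179)[:2] for p in bx]);print(r,B.round(4),B.mean(0).round(4))
for i in range(4):
  d=B[(i+1)%4]-B[i]; print(np.linalg.norm(d).round(4),np.arctan2(-d[1],d[0]).round(3))
for v in range(236,314,4): 
  q=np.where(m[v])[0]; print(v,q.min() if len(q) else None,q.max() if len(q) else None)
E
```

```text
((285.5249328613281, 275.8203125), (25.472684860229492, 72.48082733154297), 17.35402488708496) [[ 0.6973 -0.0153]
 [ 0.6399  0.0018]
 [ 0.646   0.0199]
 [ 0.7043  0.0038]] [0.6719 0.0025]
0.06 -2.853
0.0191 -1.244
0.0604 0.269
0.0203 1.918
236 None None
240 284 290
244 290 295
248 291 298
252 292 300
256 292 301
260 278 302
264 277 302
268 276 301
272 274 299
276 274 296
280 272 292
284 272 285
288 270 283
292 269 282
296 268 281
300 267 280
304 266 279
308 267 278
312 None None
```

The bar sits at about 0.28 rad clockwise, centred near (0.678, -0.0026). Aligning, descending and gripping.

Request:
arm_command([
  {"x":-28,"y":0,"z":0,"yaw":0,"gripper":-1},
  {"x":-28,"y":0,"z":0,"yaw":0,"gripper":-1},
  {"x":0,"y":0,"z":0,"yaw":0.1,"gripper":-1},
  {"x":0,"y":0,"z":0,"yaw":0.1,"gripper":-1},
  {"x":0,"y":0,"z":0,"yaw":0.08,"gripper":-1},
  {"x":0,"y":0,"z":30,"yaw":0,"gripper":-1},
  {"x":0,"y":0,"z":0,"yaw":0,"gripper":-1},
  {"x":0,"y":0,"z":0,"yaw":0,"gripper":-1},
])

```text
clock: 33.1
position: [0.6757, -0.0025, 0.2504]
orientation: [-0.446, -3.107, 0.001]
force: [-0.3, -0.3, 0.1]
opening: 0.0856
gripper_force: 0.0
```

```bash
python3 - <<'E'
from h import *
s=state(); print(s['position'].round(4),s['orientation'].round(3),s['joints'].round(2))
w=grab('wrist')
g=cv2.GaussianBlur(w['img'],(3,3),0).max(2)
print(proj(w,[.678,-.0026,.179]).round(1),[proj(w,[.678+d*np.cos(.28),-.0026-d*np.sin(.28),.179]).round(0).tolist() for d in(.023,-.023)])
print('\n'.join(' '.join(f'{x:3d}' for x in r) for r in g[200:345:6,225:335:4]))
E
```

```text
[ 0.6757 -0.0025  0.2504] [-4.460e-01 -3.107e+00  1.000e-03] [-0.    0.51  0.41  1.47  0.    0.28]
[279.4 229.5] [[280.0, 263.0], [279.0, 194.0]]
177 178 175 137 161 155  90  13  11  12  10  15  20 175  47  21  19  21  21  21  29 163 164 164 175 184 183 183
176 178 159 150 158 102  26  11  11  10  11  14  20 173  49  20  18  21  20  21  21 119 168 169 176 184 183 183
177 178 177 142  96  96  21  10  10  10  12  13  20 169  64  21  18  20  21  21  21  82 165 165 167 184 184 183
180 181 174  97  95  96  25  10  11  11  12  13  20 167  81  19  18  21  21  21  21 122 167 166 177 182 182 182
180 180 179 125  96  96  88  11  11  10  10  13  19  29  27  20  18  20  20  20  22 165 167 166 184 183 183 183
179 179 179 111 105  96  97  76  11  11  10  12  19  20  21  19  17  20  20  23 163 166 165 179 182 180 181 182
180 179 178 167 109 104  97  97  96  30   9  11  20  20  22  20  18  19  86 163 164 164 177 182 181 179 180 182
180 180 181 142 110 110 110 101  97  97  97  33  19  20  21  20  58 159 158 160 174 181 180 180 180 179 179 180
181 181 181 133 109 110 109 110 109 106  99  40  18  20  2
[... 1145 characters left out ...]
  97  96  96  97  96  97  97
112 111 110 111 110  91  97  97  97  97  97  96  97  96  97  96  97  96  97  97  97  97  98 114 150 174 180 180
110 110 148 181 180 153  97  97  97  97  97  97  97  97  97  97  98 116 154 176 178 179 179 178 178 175 167 159
165 181 180 180 181 182 102  97  97  97  99 120 156 175 177 178 179 178 177 173 165 160 164 164 164 168 166 162
182 182 181 181 182 182 174 178 179 179 179 181 181 171 136 113 124 175 175 143 138 159 164 161 161 162 164 162
180 180 181 182 181 180 179 170 144  85  87 100 103  95  54  70  87 174 175 173 124 160 163 159 159 158 162 158
181 169 131 113  88  60  86  87  97  52  70  79  95  78  57  73  81 126 175 175 139 145 160 160 161 161 159 162
```

The bar now stands vertical in the wrist image (columns 270–288, end at row 262), as predicted. Descending and gripping.

Request:
arm_command([
  {"x":-1,"y":0,"z":20,"yaw":0,"gripper":-1},
  {"x":0,"y":0,"z":25,"yaw":0,"gripper":-1},
  {"x":0,"y":0,"z":25,"yaw":0,"gripper":-1},
  {"x":0,"y":0,"z":16,"yaw":0,"gripper":-1},
  {"x":0,"y":0,"z":0,"yaw":0,"gripper":0.2},
  {"x":0,"y":0,"z":0,"yaw":0,"gripper":0.5},
  {"x":0,"y":0,"z":0,"yaw":0,"gripper":1},
  {"x":0,"y":0,"z":0,"yaw":0,"gripper":1},
])

```text
clock: 33.82
position: [0.6792, -0.0028, 0.1672]
orientation: [0.447, 3.107, 0.001]
force: [0.4, 0.0, -0.1]
opening: 0.0384
gripper_force: 0.0
```

Request:
arm_command([
  {"x":0,"y":0,"z":0,"yaw":0,"gripper":1},
  {"x":0,"y":0,"z":0,"yaw":0,"gripper":1},
  {"x":0,"y":0,"z":0,"yaw":0,"gripper":1},
  {"x":0,"y":0,"z":0,"yaw":0,"gripper":1},
])

```text
clock: 34.15
position: [0.6786, -0.003, 0.1664]
orientation: [0.447, 3.108, -0.0]
force: [-1.3, -1.1, 5.3]
opening: 0.0132
gripper_force: 58.8
```

```bash
python3 - <<'E'
from h import *
s=state(); print(s['position'].round(4),s['orientation'].round(3),s['force'].round(1),s['ft_torque'].round(2),s['opening'],s['joints'].round(3))
E
```

```text
[ 0.6786 -0.003   0.1664] [ 0.447  3.108 -0.   ] [-1.3 -1.1  5.3] [-0.18  0.28 -0.02] 0.013208909155944682 [-0.004  0.535  0.236  1.271 -0.     0.282]
```

Gripped at an opening of 0.0132. Turning clockwise.

Request:
arm_command([
  {"x":0,"y":0,"z":0,"yaw":0.08,"gripper":1},
  {"x":0,"y":0,"z":0,"yaw":0.08,"gripper":1},
  {"x":0,"y":0,"z":0,"yaw":0.08,"gripper":1},
  {"x":0,"y":0,"z":0,"yaw":0.08,"gripper":1},
  {"x":0,"y":0,"z":0,"yaw":0.08,"gripper":1},
  {"x":0,"y":0,"z":0,"yaw":0.08,"gripper":1},
  {"x":0,"y":0,"z":0,"yaw":0.08,"gripper":1},
  {"x":0,"y":0,"z":0,"yaw":0.08,"gripper":1},
])

```text
clock: 34.82
position: [0.6784, -0.0032, 0.1663]
orientation: [1.408, 2.807, 0.0]
force: [-2.1, -1.9, 6.1]
opening: 0.013
gripper_force: 59.2
```

Request:
arm_command([
  {"x":0,"y":0,"z":0,"yaw":0.08,"gripper":1},
  {"x":0,"y":0,"z":0,"yaw":0.08,"gripper":1},
  {"x":0,"y":0,"z":0,"yaw":0.08,"gripper":1},
  {"x":0,"y":0,"z":0,"yaw":0.08,"gripper":1},
  {"x":0,"y":0,"z":0,"yaw":0.07,"gripper":1},
  {"x":0,"y":0,"z":0,"yaw":0.05,"gripper":1},
  {"x":0,"y":0,"z":0,"yaw":0.03,"gripper":1},
  {"x":0,"y":0,"z":0,"yaw":0,"gripper":1},
])

```text
clock: 35.48
position: [0.6783, -0.0033, 0.1664]
orientation: [2.019, 2.405, 0.0]
force: [-2.2, -1.9, 6.6]
opening: 0.0129
gripper_force: 66.8
```

```bash
python3 - <<'E'
from h import *
s=state(); print(s['position'].round(4),s['orientation'].round(3),s['force'].round(1),s['ft_torque'].round(2),s['opening'],s['joints'].round(3))
E
```

```text
[ 0.6783 -0.0033  0.1664] [2.019 2.405 0.   ] [-2.2 -1.9  6.6] [-0.53  0.52  1.06] 0.0129050683904145 [-4.000e-03  5.350e-01  2.360e-01  1.271e+00 -1.000e-03  1.392e+00]
```

The torque of 1.06 N m at a tool yaw of about 1.39 means the knob is at its stop. Releasing and withdrawing.

Request:
arm_command([
  {"x":0,"y":0,"z":0,"yaw":-0.03,"gripper":1},
  {"x":0,"y":0,"z":0,"yaw":0,"gripper":0},
  {"x":0,"y":0,"z":0,"yaw":0,"gripper":-0.5},
  {"x":0,"y":0,"z":0,"yaw":0,"gripper":-0.5},
  {"x":0,"y":0,"z":0,"yaw":0,"gripper":-0.5},
  {"x":0,"y":0,"z":-15,"yaw":0,"gripper":-0.5},
  {"x":0,"y":0,"z":-35,"yaw":0,"gripper":-0.5},
  {"x":0,"y":0,"z":-40,"yaw":0,"gripper":-0.5},
])

```text
clock: 36.15
position: [0.6769, -0.0028, 0.2536]
orientation: [-1.98, -2.434, 0.005]
force: [2.1, 0.6, 0.7]
opening: 0.0638
gripper_force: 0.0
```

Request:
arm_command([
  {"x":0,"y":0,"z":-20,"yaw":0,"gripper":-1},
  {"x":0,"y":-30,"z":0,"yaw":0,"gripper":-1},
  {"x":0,"y":-40,"z":0,"yaw":0,"gripper":-1},
  {"x":0,"y":-40,"z":0,"yaw":0,"gripper":-1},
  {"x":0,"y":0,"z":0,"yaw":0,"gripper":-1},
  {"x":0,"y":0,"z":0,"yaw":0,"gripper":-1},
])

```text
clock: 36.65
position: [0.5684, -0.0256, 0.2756]
orientation: [-1.984, -2.436, 0.0]
force: [1.5, -0.0, 0.4]
opening: 0.0857
gripper_force: 0.0
```

```bash
python3 - <<'E'
from h import *
s=state(); print(s['position'].round(4),s['force'].round(1),s['orientation'].round(3))
w=grab('wrist','wend');a=grab('scene','send');b=grab('side','siend')
g=a['img'].max(2)
# bar in scene: dark pixels near knob; compare with models
for ang in(1.35,1.0,.3):
  u=np.array([np.cos(ang),-np.sin(ang),0])*.023
  print(ang,[(proj(f,np.array([.678,-.003,.179])+sg*u)).round(1).tolist() for f in(a,b,w) for sg in(1,-1)])
for f,nm in((a,'a'),(b,'b'),(w,'w')):
  h=f['img'].max(2); p=proj(f,[.678,-.003,.170]).astype(int)
  m=(h<45).astype(np.uint8); m[:,:max(0,p[0]-45)]=0; m[:,p[0]+45:]=0; m[:max(0,p[1]-45)]=0; m[p[1]+45:]=0
  n,l,st,c=cv2.connectedComponentsWithStats(m); print(nm,p,[st[i].tolist() for i in range(1,n) if st[i,4]>60])
for f in(a,b):
  print([(q[1],ray(f,*q[1],.012).round(3)) for q in blobs(f['img'],'amber',40)[:3]])
  print('pad',proj(f,[.579,-.002,.054]).round(0))
h=w['img'].max(2); p=proj(w,[.678,-.003,.179]).astype(int)
print(p); print('\n'.join(' '.join(f'{x:3d}' for x in r) for r in h[max(0,p[1]-50):p[1]+50:5,max(0,p[0]-60):p[0]+60:5]))
E
```

```text
[ 0.5684 -0.0256  0.2756] [ 1.5 -0.   0.4] [-1.984 -2.436  0.   ]
1.35 [[216.0, 226.4], [233.9, 233.0], [326.0, 207.4], [318.3, 200.6], [431.3, 245.8], [438.2, 183.5]]
1.0 [[214.6, 228.8], [235.2, 230.5], [328.0, 206.6], [316.4, 201.3], [442.4, 243.9], [426.6, 185.7]]
0.3 [[215.4, 233.9], [234.2, 225.5], [329.5, 204.3], [314.7, 203.6], [460.8, 230.3], [407.8, 200.3]]
a [225 232] []
b [321 206] []
w [428 212] [[383, 174, 64, 72, 3226]]
[(array([530.4, 139.4]), array([-0.42 ,  0.385,  0.012])), (array([194. , 189.9]), array([ 0.511, -0.331,  0.012])), (array([468.5, 119.8]), array([-0.418,  0.167,  0.012]))]
pad [258. 243.]
[(array([ 29.7, 128.3]), array([-0.462,  1.335,  0.012])), (array([295.7, 328.9]), array([ 0.505, -0.338,  0.012])), (array([145.2, 156.5]), array([0.122, 0.856, 0.012]))]
pad [290. 241.]
[434 215]
184 185 186 184 153 173 170 168 172 167 170 175 184 184 185 183 183 184 183 182 182 132  99  99
184 185 168 168 168 170 169 167 169 167 172 168 171 184 185 181 181 181 181 181 181 100 100  99
184 121 170 167 169 167  15  26  27  21 157 170 169 170 185 183 182 181 182 182 
[... 947 characters left out ...]
 100 100 100  99  99 100 100
182 181 156 163 166  98  99   9   8   8  10  18  19  21 182 182 152 100 100 100  99  99  99  99
180 179 181 111 144 139  99 100   8   6  17  19  20  19 184 183  99 100 100 100  99 101  99 100
177 179 180 183 182 182 112 112 113   9  16  20  20  20 183 184 100 100 100  99  99 100  99  99
179 181 182 181 183 154 110 112 112 159 117  48  60 158 184 138 100 100  99 100 100  99 100  99
181 182 182 182 182 182 111 111 112 183 182 181 183 184 184  99  99  99  99 100 100 100 100  99
180 180 180 180 182 183 113 112 111 183 181 183 183 184 171 100  99 100  99  99 100 100  98  99
179  11  19 102 102 114 112 185 111 184 183 184 185 184  93  99 100  99  99  99  99 100 100  99
```

The bar runs from (439,183) to (432,245), which matches the 1.35 rad prediction. The knob is locked, the drawer is home and the filter is in the dish. Handing in.

```bash
python3 -c "
from bench import workorder
print(workorder.finish_job())"
```

```text
the job is handed in; nothing more can be done
None
```

The job is handed in: the old filter is flat in the maroon dish, the one spacer I found, the lens and the ring are stacked in the holder, the drawer was pushed to its stop, and the knob was then turned to its locked stop.

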